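Set a turned handle against the end stop of the marking rest

TASK

Take the longest of the three turned wooden handles off the drying rack, lay it in the V-groove of the marking rest, domed nose towards the end stop, and slide it along under the sprung hold-down finger until its nose presses against the anvil of the end stop. Press lightly, only enough to feel that it is fully home: the finished nose must not be rammed. Let go with the handle lying in the groove and touching the stop, and leave the other two handles and the small paint jar where they are.

Things in the scene. Friction and masses are not known exactly. Their poses are not given: they have to be found in the camera images.
- handle_long: the handle to be set: plain turned wooden rod, diameter 22 mm, length 180 mm, 40 to 75 g, the longest of three on the rack. Origin on its axis at mid-length; its +x axis points along it to the domed nose (last 16 mm rounded); the -x end is the flat tail with a shallow ring turned 17 mm from it.
- handle_nose (a point): tip of the long handle's domed nose, on its axis, 90 mm from the handle's origin. Pressing it against the stop with more than about 8 N bruises it; some 5 N, over and above the drag, is right.
- rack: wooden drying rack: two bars 10 mm wide and 236 mm long along its y, 40 mm between their middles, tops at 30 mm; the three handles lie along its x at y = -74, 0 and +74 mm, each between pegs 16 mm tall, axes 41 mm above the table, noses to +x. Origin on the table under its centre; fixed.
- rest: marking rest, fixed: steel base 385 x 90 x 12 mm with an aluminium rail 20 mm wide whose top is an open 90 degree V-groove, from x = -125 to +230 mm. Origin on the table below the groove; +x runs along the groove to the end stop. Groove edges 38 mm, axis of a seated handle 46 mm above the table. A handle can be laid in from above only with its nose short of x = 75 mm.
- groove (a point): point on a seated handle's axis, 46 mm above the rest's origin; x along the groove to the end stop, z up
- holddown (a joint): sprung steel hold-down finger of the rest, rad: 0 hanging down, growing as it is lifted. It hangs from a pin between two cheeks at rest x = 79 to 97 mm (33 mm apart, 78 mm high), trailing towards the stop; its rounded end, at rest x = 133 mm, hangs 2 mm below the top of a seated handle. A nose pushed under it lifts it and feels up to 6 N of drag well before the stop, then 1 to 3 N; bearing down on the handle adds to it.
- stop: end stop: fixed aluminium saddle over the rail, 24 mm long, 54 wide, 67 high. Origin on the table under its front face, at rest x = 190 to 196 mm. Out of that face, on the handle's axis, stands a screw with a round steel anvil, 18 mm across, that the nose must meet. It is set anew for each job, 7 to 42 mm before the face, and not reported: feel for it. A weak sprung tip 2 mm proud of the anvil gives way first, under 1 N.
- handle_mid: another handle, 140 mm long, else like the long one; not to be used
- handle_short: another handle, 110 mm long, else like the long one; not to be used
- jar: small glass paint jar with black cap, diameter 40 mm, 55 mm high, between rack and rest at the far side; origin under its centre
There are look-alikes about, which are no part of the job. What is shaped like the handle_long but pink or white is not meant.

How it is judged:
On the way, in this order (a step that is already met when the one before it is completed fails the run):
1. the long handle lies in the groove, nose towards the stop (y of handle_nose in the frame of groove between -0.003 and 0.003 m and z of handle_nose in the frame of groove between -0.003 and 0.003 m and angle between the x axis of handle_long and the x axis of rest, either way round below 0.04 rad and x of handle_nose in the frame of stop above -0.17 m and x of handle_long in the frame of stop below -0.085 m), for 0.2 s.
2. its nose presses against the end stop with 3 N or more (y of handle_nose in the frame of groove between -0.003 and 0.003 m and z of handle_nose in the frame of groove between -0.003 and 0.003 m and angle between the x axis of handle_long and the x axis of rest, either way round below 0.04 rad and contact force between handle_long and stop above 3 N), for 0.1 s.
At the end, for the whole second after the job is handed in: the long handle lies at rest and let go in the V-groove under the hold-down finger, in line with the groove (nose within 3 mm of its axis, 0.04 rad), its nose still touching the end stop (some contact force, over 0.05 N) (y of handle_nose in the frame of groove between -0.003 and 0.003 m and z of handle_nose in the frame of groove between -0.003 and 0.003 m and angle between the x axis of handle_long and the x axis of rest, either way round below 0.04 rad and contact force between handle_long and stop above 0.05 N and value of joint holddown above 0.015 rad and linear speed of handle_long below 0.01 m/s).
It fails at once if the nose is rammed against the stop (over 9 N) (contact force between handle_long and stop above 9 N).
It fails at once if another handle or the jar is disturbed (moved over 20 mm) (distance of any of handle_mid, handle_short, jar from where it was at the start of the episode above 0.02 m).
It also fails if it takes over 69 s, if anything falls off the work surface, if the arm or the gripper's body presses on something with over 40 N, if the wrist force passes 120 N, or if a joint passes its speed limit or range.

ROBOT

A 6-joint arm with a two-finger parallel gripper is mounted at the origin on the work surface. World frame = base frame: x ahead of the robot, y to its left, z up, the work surface at z = 0. Lengths are in m, angles in rad, forces in N, time in s.
With the tool pointing down it reaches from about 0.35 to 0.725 m from the base axis. Payload 4.3 kg.
Tool frame: the origin (TCP) lies at the very end of the fingers, on their centre line; the grasp point (between the pads) lies 19 mm behind it (r.hold_point_z is the distance from the TCP to the grasp point, in m); z points along the fingers, y is the direction in which the jaws open and shut (so a half turn about z gives the same grasp; the last joint's range is limited). The gripper opens to 85 mm and grips with 20 to 120 N. Pads are 22 mm wide; open, the fingers measure 114 mm over their backs; the gripper's body (76 mm by 85 mm) begins 54 mm behind the grasp point. The pads swing forward as they close: fully open they stand 13 mm farther back than shut.
Start: joints at [1.148, 0.377, 0.081, 1.274, 0, 1.46], TCP at [0.177, 0.547, 0.231] pointing down, gripper open.
Joint ranges: [-2.72, 2.72], [-0.84, 1.66], [-1.02, 1.22], [-1.77, 2.12], [-1.37, 1.28], [-3.14, 3.14]. Speed limits (rad/s): [2.57, 2.57, 3.14, 3.14, 3.14, 3.14].

INTERFACE

Orientations are given as a unit quaternion [w, x, y, z].
In Python, from bench import r gives the robot as it stands. The module is installed in compiled form; this text tells all that it offers.
- The arm moves only by the tool send_rows, never from a script. Its argument "plan" is a list of rows, each an object with "delta_pos": the shift along the tool's x, y, z in units of 40 mm (1.0 is 40 mm), a list of three; "turn": the turn, a rotation vector about the tool's x, y, z in units of 8 degrees (1.0 is 8 degrees), a list of three. A call has 1 to 10 rows; each row is the pose to reach, as a shift and turn from the pose commanded when the call began, along the tool's axes at that moment; what a row does not reach only later rows make up. A row lasts 1/10 s, in which the tool goes at most 50 mm and 8.59 degrees, less where a joint would pass 70% of its speed; a pose out of reach is approached as far as the arm can. A call with a gripper value outside its range is refused whole. "gripper" is the gripper's target within -1 to 1 (fully open at 1, half-way at 0, shut at -1), set as the call begins (left out, the last holds). The fingers move at their own pace and stop on an object; "squeeze" is the grip in N (left out, the last holds). Time passes only in rows, so rows that repeat a pose let the fingers close. It gives the time, the measured TCP pose, the force and the opening at its end, in the units of the state.
- r.sense(): the state, without advancing time (a new reading comes with each control period).
- r.capture(name): name is "side" or "top" or "wrist"; returns a dict with "pixels" (480x640x3 uint8, red, green, blue), "mtx" (3x3 intrinsics, pixels), "camera_from_world" (4x4, takes a point from world to camera coordinates). Camera axes: x right, y down, z forward; pixel columns grow to the right and rows downward; lengths in m; the calibration is good to about 2 mm. The wrist camera is an equidistant fisheye: a pixel r from the principal point sees the ray r / f radians off the axis. A picture is of the moment at which its call begins. There is no depth.
- r.finish_job(): hands the job in, once; it reports no verdict.
The state is a dict: "time": time; "q": joint angles; "joint_velocities": joint speeds; "tau": joint torques, N m; "eef_pos": TCP position; "orientation": TCP orientation; "force": force on the tool from outside, world axes, zero at the start; "torque": the same for the moment, N m; "opening": opening from 0.0 (shut) to 1.0 (fully open).
Only numpy, scipy, OpenCV 4.12 (cv2) and the standard library are available. Lean on these libraries where they do the work, as an engineer would, in place of code of your own. Each camera call takes 0.05 s, during which the arm holds its last target.

## Working session

There is one attempt and no reset: what is moved stays moved. The work goes in short steps, Python scripts to look and compute and a tool call to move; the robot and the scene stay as the last step left them, time stands still between calls to the robot, and variables do not carry over. Pictures are saved under pics/ and viewed, and the job is handed in when it is done.

Besides the shell and the picture viewer there is one more tool, called after "Request:" as name(argument=value, ...) on one line, values as JSON. send_rows: Moves the arm, as the interface text tells. Its arguments: {"type":"object","properties":{"plan":{"type":"array","items":{"type":"object","properties":{"delta_pos":{"type":"array","items":{"type":"number"}},"turn":{"type":"array","items":{"type":"number"}}}}},"gripper":{"type":"number"},"squeeze":{"type":"number"}},"required":["plan"]}

```bash
mkdir -p pics
python3 - <<'E'
from bench import r
import cv2,numpy as np
print(r.sense(), r.hold_point_z)
for n in ("side","top","wrist"):
    c=r.capture(n); cv2.imwrite(f"pics/{n}0.png",c["pixels"][:,:,::-1]); np.savez(f"{n}0.npz",**c)
    print(n,c["mtx"].tolist(),c["camera_from_world"].round(4).tolist())
E
```

```text
{'time': 0.0, 'q': array([ 1.14770480e+00,  3.78099351e-01,  7.96626999e-02,  1.27438978e+00,
       -7.27401212e-07,  1.46051694e+00]), 'joint_velocities': array([-2.69200641e-05,  1.26183843e-03, -1.01518800e-03, -3.02206527e-04,
        8.61372587e-04, -9.83828241e-04]), 'tau': array([ 6.16472280e-04, -4.63598299e+01,  2.69878578e+01,  2.06447812e-02,
        2.25160729e-04,  6.24134046e-06]), 'eef_pos': array([0.17666872, 0.54651911, 0.2303544 ]), 'orientation': array([-2.67151490e-04,  1.55769081e-01,  9.87792976e-01, -9.79265734e-04]), 'force': array([ 0.15780321, -0.27052745,  0.4226037 ]), 'torque': array([ 0.02306878, -0.01501801, -0.01776967]), 'opening': 0.999499566212799} 0.0187
side [[572.0265837639736, 0.0, 324.5440872309319], [0.0, 572.0265837639736, 244.91666155987346], [0.0, 0.0, 1.0]] [[0.7092, -0.705, -0.002, -0.3117], [-0.4549, -0.4555, -0.7653, 0.3335], [0.5386, 0.5436, -0.6437, 0.9438], [0.0, 0.0, 0.0, 1.0]]
top [[469.52902226758897, 0.0, 319.15516816897525], [0.0, 469.52902226758897, 237.81226898378765], [0.0, 0.0, 1.0]] [[0.1235, -0.9923, -0.0034, 0.0292], [-0.9679, -0.1197, -0.2208, 0.5456], [0.2187, 0.0306, -0.9753, 0.9522], [0.0, 0.0, 0.0, 1.0]]
wrist [[371.64829954431775, 0.0, 317.54703457899996], [0.0, 371.64829954431775, 232.84161258659046], [0.0, 0.0, 1.0]] [[0.3065, 0.9519, -0.0024, -0.5733], [0.9062, -0.291, 0.3067, -0.0401], [0.2912, -0.0962, -0.9518, 0.3793], [0.0, 0.0, 0.0, 1.0]]
```

View pics/side0.png

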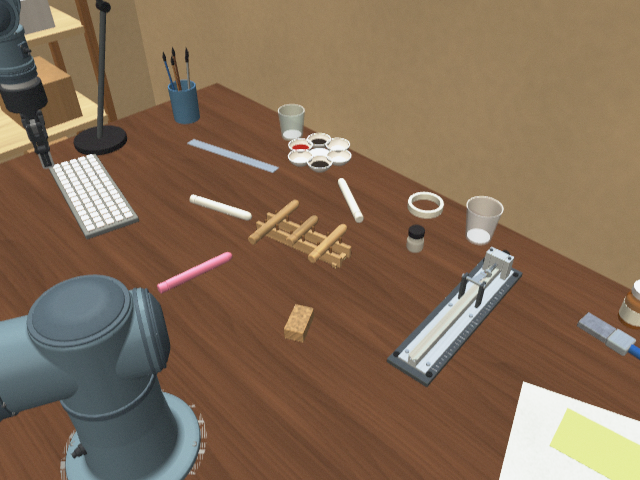

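View pics/top0.png

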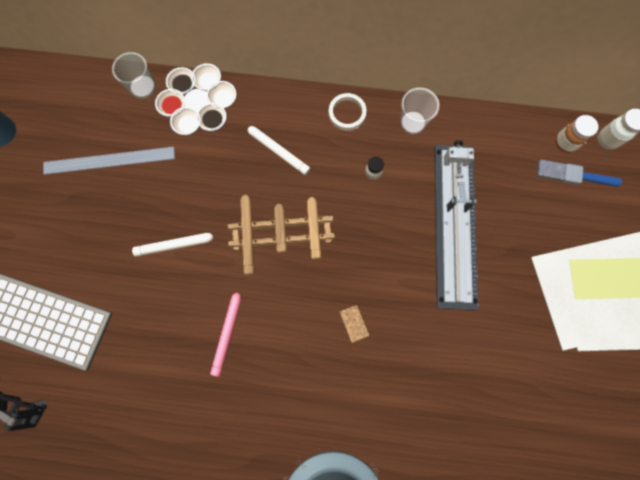

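View pics/wrist0.png

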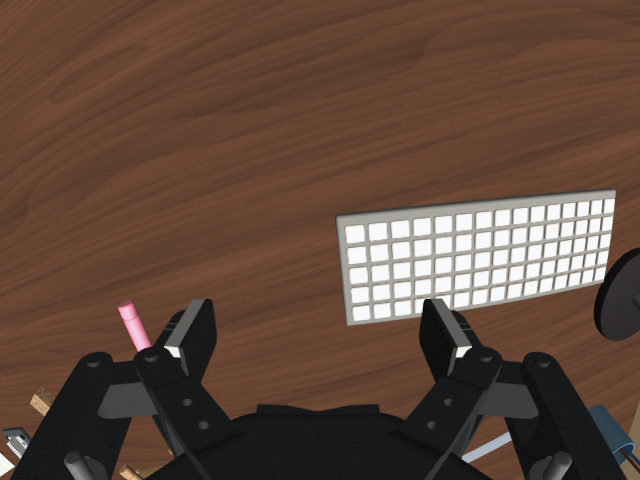

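```bash
cat > h.py <<'E'
import numpy as np,cv2
def ray(c,uv):
    K=c["mtx"];T=c["camera_from_world"]
    d=np.linalg.inv(K)@np.array([uv[0],uv[1],1.]); R=T[:3,:3]
    return -R.T@T[:3,3], R.T@d
def onz(c,uv,z):
    o,d=ray(c,uv); return o+d*(z-o[2])/d[2]
def proj(c,P):
    T=c["camera_from_world"];p=T[:3,:3]@np.asarray(P)+T[:3,3];q=c["mtx"]@p;return q[:2]/q[2]
def load(n): return dict(np.load(n))
E
python3 - <<'E'
import cv2
t=cv2.imread("pics/top0.png")
a=cv2.resize(t[180:290,215:345],None,fx=6,fy=5.4,interpolation=cv2.INTER_CUBIC)
a=cv2.resize(t[185:285,220:340],None,fx=6,fy=6,interpolation=cv2.INTER_CUBIC);cv2.imwrite("pics/tc.png",a)
a=cv2.resize(t[135:315,410:500],None,fx=3.3,fy=3.3,interpolation=cv2.INTER_CUBIC)
s=cv2.imread("pics/side0.png")
b=cv2.resize(s[190:270,240:360],None,fx=6,fy=6,interpolation=cv2.INTER_CUBIC);cv2.imwrite("pics/sc.png",b)
cv2.imwrite("pics/tr.png",a)
b=cv2.resize(s[235:385,380:530],None,fx=4,fy=4,interpolation=cv2.INTER_CUBIC);cv2.imwrite("pics/sr.png",b)
E
```

```text
(no output)
```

View pics/tc.png

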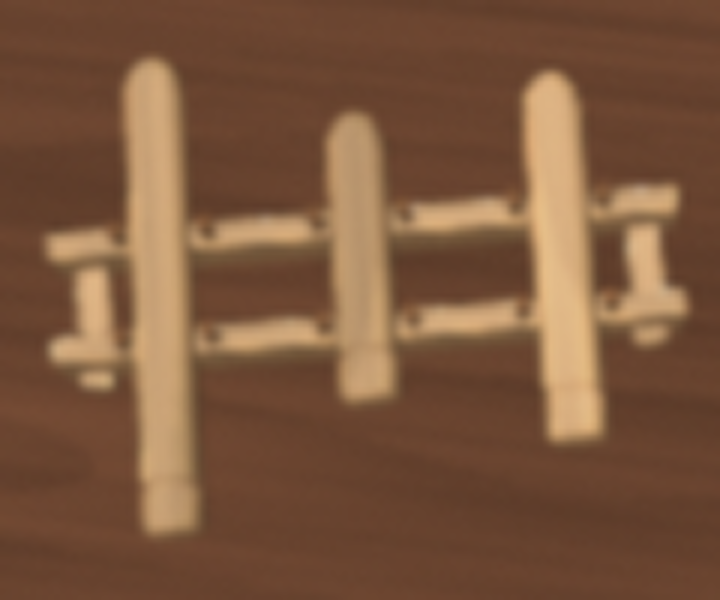

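View pics/sc.png

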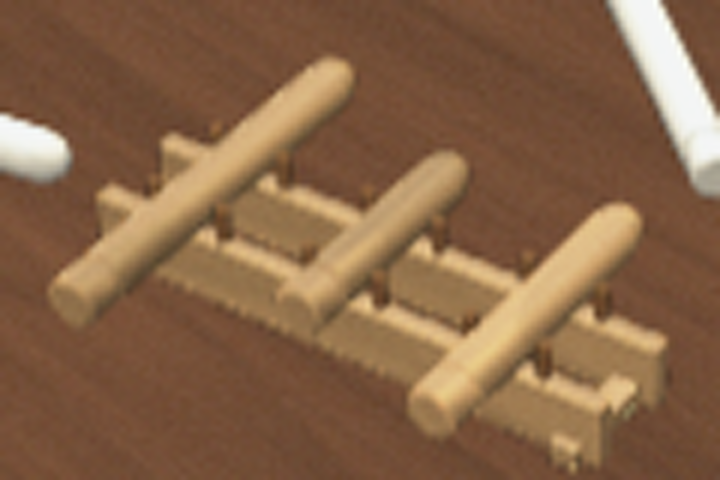

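View pics/tr.png

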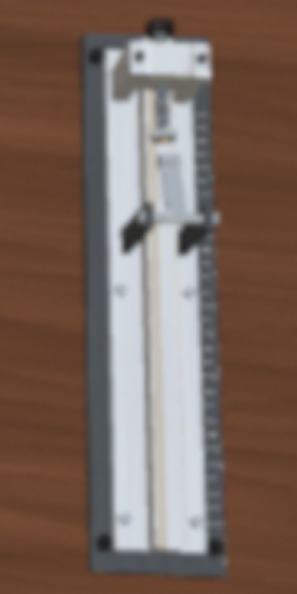

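View pics/sr.png

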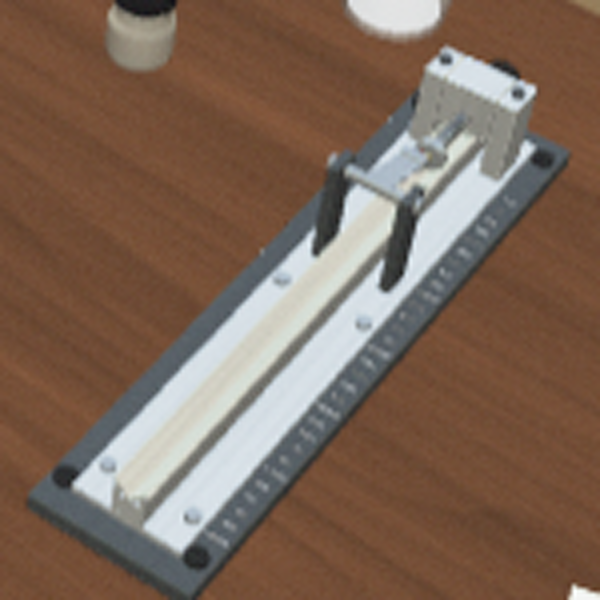

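```bash
python3 - <<'E'
from h import *
t=load("top0.npz");s=load("side0.npz")
T=lambda x,y:(x/6+220-.4,y/6+185-.4); S=lambda x,y:(x/6+240-.4,y/6+190-.4)
for nm,ns,tl,sn,st in (("long",(151,58),(171,530),(345,72),(73,302)),("short",(353,112),(368,398),(460,165),(304,300)),("mid",(550,72),(575,437),(632,218),(436,412))):
    a=onz(t,T(*ns),.041);b=onz(t,T(*tl),.043)
    a2=onz(s,S(*sn),.043);b2=onz(s,S(*st),.041)
    print(nm,a.round(4),b.round(4),np.linalg.norm(a-b).round(3),np.degrees(np.arctan2(*(a-b)[1::-1])).round(2),"| side",a2.round(4),b2.round(4))
R=lambda x,y:(x/3.3+410-.35,y/3.3+135-.35); Q=lambda x,y:(x/4+380-.4,y/4+235-.4)
for n,p in dict(tl=(84,35),tr=(208,38),bl=(92,570),br=(225,573)).items(): print("top",n,onz(t,R(*p),.012).round(4))
for n,p in dict(bl=(28,500),br=(193,598),tr=(570,155)).items(): print("side",n,onz(s,Q(*p),.012).round(4))
print("groove tail top",onz(t,R(160,550),.032).round(4))
print("groove mid top",onz(t,R(153,200),.032).round(4))
print("groove tail side",onz(s,Q(138,492),.032).round(4))
E
python3 - <<'E'
import cv2
t=cv2.imread("pics/top0.png")
for n,(y,x) in dict(a=(285,420),b=(135,420)).items():
    cv2.imwrite(f"pics/z{n}.png",cv2.resize(t[y:y+75 if n=='b' else y+40,x:x+75],None,fx=8,fy=8,interpolation=cv2.INTER_CUBIC))
E
```

```text
long [0.6215 0.2753 0.041 ] [0.4458 0.2395 0.043 ] 0.179 11.5 | side [0.6184 0.275  0.043 ] [0.4477 0.2409 0.041 ]
short [0.6099 0.1971 0.041 ] [0.5025 0.1759 0.043 ] 0.109 11.14 | side [0.608  0.1971 0.043 ] [0.51   0.1804 0.041 ]
mid [0.6344 0.1261 0.041 ] [0.4975 0.0993 0.043 ] 0.14 11.05 | side [0.6314 0.126  0.043 ] [0.5009 0.0995 0.041 ]
top tl [ 0.8056 -0.1472  0.012 ]
top tr [ 0.8142 -0.2355  0.012 ]
top bl [ 0.4257 -0.1789  0.012 ]
top br [ 0.4346 -0.2664  0.012 ]
side bl [ 0.4235 -0.1802  0.012 ]
side br [ 0.4338 -0.2681  0.012 ]
side tr [ 0.8124 -0.2352  0.012 ]
groove tail top [ 0.442  -0.2173  0.032 ]
groove mid top [ 0.6805 -0.1985  0.032 ]
groove tail side [ 0.4494 -0.2221  0.032 ]
```

View pics/zb.png

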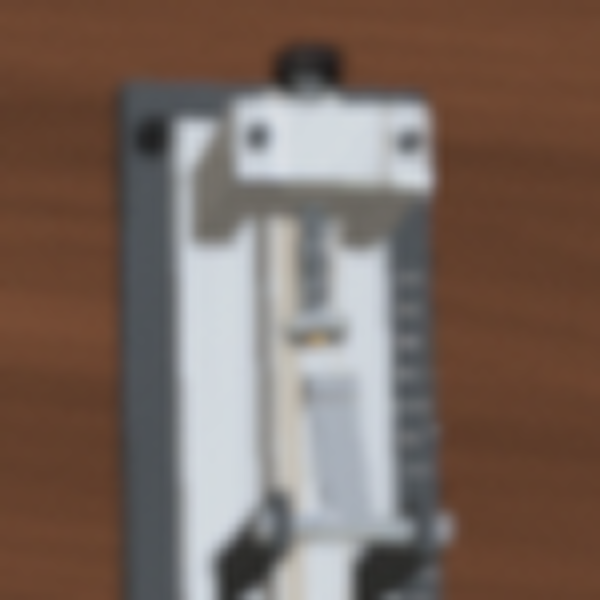

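View pics/za.png

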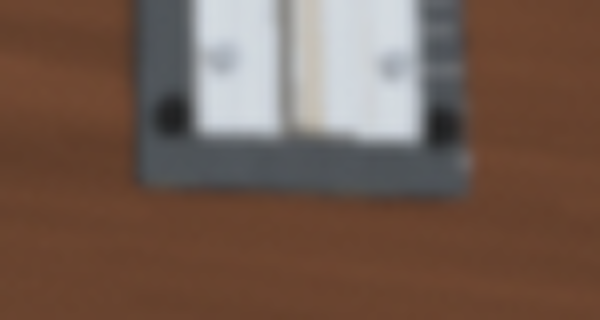

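Long handle = top (247,233), side (275,222), measured at 179 mm against 109 mm for top (280,228) and 140 mm for (314,228). All three are natural wood with the nose up in the top image. The pink (225,335) and white (172,244)/(279,150) rods are decoys. The enlarged crop confirms this.

```bash
cat >> h.py <<'E'
from scipy.spatial.transform import Rotation as Rn
def go(pos,yaw,s):
    """delta for target TCP pos, jaw yaw(deg), tool straight down"""
    w,x,y,z=s["orientation"];R=Rn.from_quat([x,y,z,w])
    a=np.radians(yaw);Y=np.array([np.cos(a),np.sin(a),0]);Z=np.array([0,0,-1.]);X=np.cross(Y,Z)
    G=Rn.from_matrix(np.c_[X,Y,Z])
    print("dpos",(R.inv().apply(np.array(pos)-s["eef_pos"])/.04).round(3),"turn",(np.degrees((R.inv()*G).as_rotvec())/8).round(3))
def st(s):
    w,x,y,z=s["orientation"];M=Rn.from_quat([x,y,z,w]).as_matrix()
    print("t",round(s["time"],2),"pos",s["eef_pos"].round(4),"jaw yaw",np.degrees(np.arctan2(M[1,1],M[0,1])).round(2),"z",M[:,2].round(3),"F",s["force"].round(2),"T",s["torque"].round(2),"op",round(s["opening"],3),"q6",s["q"][5].round(2))
E
python3 - <<'E'
from h import *
from bench import r
s=r.sense();st(s);go((.46,.243,.16),101.2,s)
t=load("top0.npz");
for p in ((237,183),(430,183)): print(onz(t,(p[0]/8+420,p[1]/8+135),.067).round(4))
a=onz(t,(287/8+420,335/8+135),.046);b=onz(t,(345/8+420,330/8+135),.046);print("anvil",a.round(4),b.round(4))
E
```

```text
t 0.15 pos [0.1767 0.5466 0.2306] jaw yaw 72.08 z [-0.001 -0.001 -1.   ] F [0.08 0.06 0.35] T [ 0.   -0.   -0.01] op 1.005 q6 1.46
dpos [-9.074 -5.04   1.771] turn [-0.011 -0.004 -3.641]
[ 0.7535 -0.1701  0.067 ]
[ 0.76   -0.2234  0.067 ]
anvil [ 0.7189 -0.1919  0.046 ] [ 0.7223 -0.2081  0.046 ]
```

Request:
send_rows(plan=[{"delta_pos": [-1.2, -0.65, 0], "turn": [0, 0, -0.5]}, {"delta_pos": [-2.3, -1.3, 0.1], "turn": [0, 0, -1.0]}, {"delta_pos": [-3.4, -1.9, 0.3], "turn": [0, 0, -1.6]}, {"delta_pos": [-4.5, -2.5, 0.6], "turn": [0, 0, -2.2]}, {"delta_pos": [-5.6, -3.1, 0.9], "turn": [0, 0, -2.8]}, {"delta_pos": [-6.7, -3.7, 1.2], "turn": [0, 0, -3.2]}, {"delta_pos": [-7.8, -4.3, 1.5], "turn": [0, 0, -3.5]}, {"delta_pos": [-8.6, -4.8, 1.7], "turn": [0, 0, -3.64]}, {"delta_pos": [-9.07, -5.04, 1.77], "turn": [-0.01, 0, -3.64]}, {"delta_pos": [-9.07, -5.04, 1.77], "turn": [-0.01, 0, -3.64]}], gripper=0, squeeze=30)

```text
time: 1.15
eef_pos: [0.4616, 0.2411, 0.1595]
orientation: [-0.0, -0.095, 0.995, 0.0]
force: [-0.1, 0.9, -0.0]
opening: 0.502
```

Run:
```python
from h import *
from bench import r
c=r.capture("wrist");cv2.imwrite("pics/w1.png",c["pixels"][:,:,::-1]);np.savez("w1.npz",**c)
st(r.sense())
```

```text
t 1.2 pos [0.4604 0.2425 0.1599] jaw yaw 101.03 z [-0.001  0.001 -1.   ] F [-0.07 -0.58 -0.3 ] T [ 0.    0.02 -0.03] op 0.499 q6 0.17
```

View pics/w1.png

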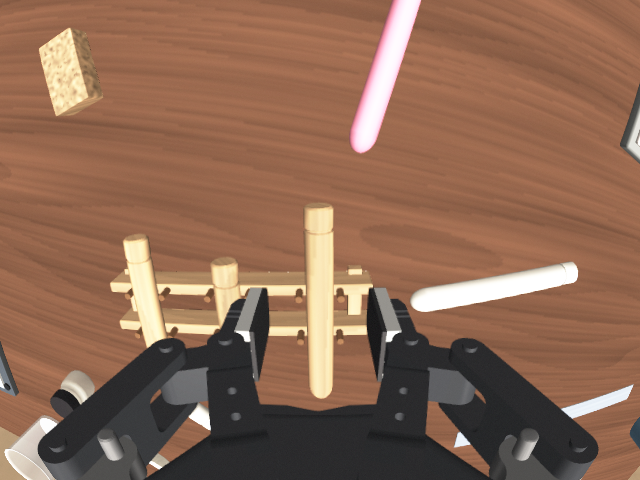

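```bash
cat >> h.py <<'E'
def wz(c,uv,z):
    K=c["mtx"];T=c["camera_from_world"];d=(np.array(uv)-[K[0,2],K[1,2]])/K[0,0];th=np.hypot(*d)
    v=np.array([*(d/th*np.sin(th)),np.cos(th)]);R=T[:3,:3];o=-R.T@T[:3,3];w=R.T@v
    return o+w*(z-o[2])/w[2]
E
python3 - <<'E'
from h import *
from bench import r
c=load("w1.npz")
a=wz(c,(318.8,205),.052);ring=wz(c,(318.5,233),.046);b=wz(c,(320.5,398),.043);print(a,ring,b,np.degrees(np.arctan2(*(b-ring)[1::-1])))
m=[wz(c,(p),.041) for p in ((306,250),(332,250),(308,320),(333,320))];print(np.array(m).round(4))
s=r.sense()
ctr=np.array([.5337,.2575]);u=np.array([np.cos(np.radians(11.2)),np.sin(np.radians(11.2))]);p=ctr-.052*u;print(p)
go((*p,.030),101.2,s);go((*p,.07),101.2,s)
E
```

```text
[0.44276389 0.23799561 0.052     ] [0.46457286 0.24204951 0.046     ] [0.62211133 0.2747058  0.043     ] 11.711032371817158
[[0.481  0.2358 0.041 ]
 [0.4773 0.2548 0.041 ]
 [0.5405 0.2482 0.041 ]
 [0.5367 0.2681 0.041 ]]
[0.48269033 0.24739981]
dpos [-0.574  0.008  3.247] turn [ 0.011 -0.007 -0.022]
dpos [-0.573  0.01   2.247] turn [ 0.011 -0.007 -0.022]
```

Request:
send_rows(plan=[{"delta_pos": [-0.3, -0.01, 0.7]}, {"delta_pos": [-0.57, -0.01, 1.5]}, {"delta_pos": [-0.57, -0.01, 2.2]}, {"delta_pos": [-0.57, -0.01, 2.7]}, {"delta_pos": [-0.57, -0.01, 3.1]}, {"delta_pos": [-0.57, -0.01, 3.25]}, {"delta_pos": [-0.57, -0.01, 3.25]}])

```text
invalid input
```

Request:
send_rows(plan=[{"delta_pos": [0, 0, 0]}, {"delta_pos": [0, 0, 0]}, {"delta_pos": [0, 0, 0]}, {"delta_pos": [0, 0, 0]}, {"delta_pos": [0, 0, 0]}, {"delta_pos": [0, 0, 0]}, {"delta_pos": [0, 0, 0]}], gripper=-1, squeeze=30)

```text
invalid input
```

Run:
```python
from h import *
from bench import r
c=r.capture("wrist");cv2.imwrite("pics/w2.png",c["pixels"][:,:,::-1])
st(r.sense())
```

```text
t 1.25 pos [0.4598 0.2435 0.1602] jaw yaw 101.14 z [-0.001  0.002 -1.   ] F [-0.75  0.06  0.36] T [ 0.01  0.06 -0.01] op 0.499 q6 0.17
```

View pics/w2.png

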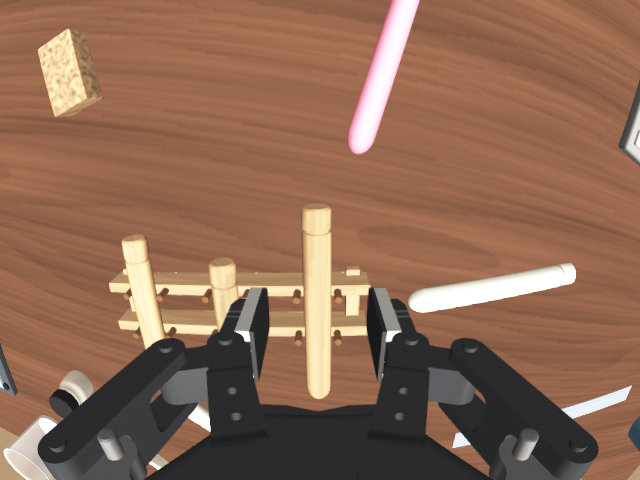

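Request:
send_rows(plan=[{"delta_pos": [-0.3, -0.01, 0.7], "turn": [0, 0, 0]}, {"delta_pos": [-0.57, -0.01, 1.5], "turn": [0, 0, 0]}, {"delta_pos": [-0.57, -0.01, 2.2], "turn": [0, 0, 0]}, {"delta_pos": [-0.57, -0.01, 2.7], "turn": [0, 0, 0]}, {"delta_pos": [-0.57, -0.01, 3.1], "turn": [0, 0, 0]}, {"delta_pos": [-0.57, -0.01, 3.25], "turn": [0, 0, 0]}, {"delta_pos": [-0.57, -0.01, 3.25], "turn": [0, 0, 0]}])

```text
time: 1.95
eef_pos: [0.4811, 0.2487, 0.0301]
orientation: [-0.001, -0.099, 0.995, 0.001]
force: [-0.1, 0.1, 0.8]
opening: 0.504
```

Run:
```python
from h import *
from bench import r
c=r.capture("wrist");cv2.imwrite("pics/w3.png",c["pixels"][:,:,::-1])
st(r.sense())
```

```text
t 2.0 pos [0.4821 0.2487 0.0309] jaw yaw 101.28 z [ 0.     0.002 -1.   ] F [-0.3   0.13  0.08] T [ 0.05 -0.03  0.01] op 0.496 q6 0.16
```

View pics/w3.png

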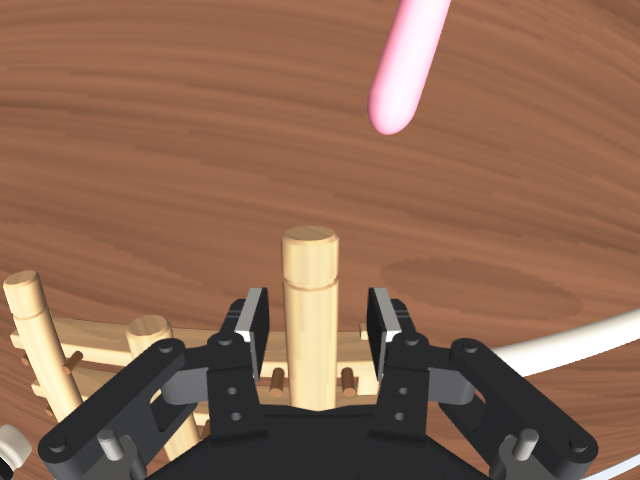

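The handle (tail at 310,240) sits between the pads, about 2 mm left of centre. I'll shift to match and close.

Request:
send_rows(plan=[{"delta_pos": [0, -0.05, 0], "turn": [0, 0, 0]}, {"delta_pos": [0, -0.05, 0], "turn": [0, 0, 0]}, {"delta_pos": [0, -0.05, 0], "turn": [0, 0, 0]}, {"delta_pos": [0, -0.05, 0], "turn": [0, 0, 0]}, {"delta_pos": [0, -0.05, 0], "turn": [0, 0, 0]}, {"delta_pos": [0, -0.05, 0], "turn": [0, 0, 0]}, {"delta_pos": [0, -0.05, 0], "turn": [0, 0, 0]}], gripper=-1, squeeze=30)

```text
time: 2.7
eef_pos: [0.4837, 0.2462, 0.0311]
orientation: [0.001, -0.098, 0.995, 0.001]
force: [-0.4, 0.5, 6.0]
opening: 0.243
```

Run:
```python
from h import *
from bench import r
st(r.sense())
```

```text
t 2.7 pos [0.4837 0.2462 0.0311] jaw yaw 101.2 z [ 0.002  0.002 -1.   ] F [-0.37  0.51  6.04] T [ 0.13 -0.15  0.01] op 0.243 q6 0.16
```

Request:
send_rows(plan=[{"delta_pos": [0, 0, -0.3], "turn": [0, 0, 0]}, {"delta_pos": [0, 0, -0.8], "turn": [0, 0, 0]}, {"delta_pos": [0, 0, -1.5], "turn": [0, 0, 0]}, {"delta_pos": [0, 0, -2.2], "turn": [0, 0, 0]}, {"delta_pos": [0, 0, -2.6], "turn": [0, 0, 0]}, {"delta_pos": [0, 0, -2.75], "turn": [0, 0, 0]}, {"delta_pos": [0, 0, -2.75], "turn": [0, 0, 0]}])

```text
time: 3.4
eef_pos: [0.4831, 0.2458, 0.1411]
orientation: [0.0, -0.098, 0.995, 0.001]
force: [-0.3, 1.1, -0.5]
opening: 0.243
```

Run:
```python
from h import *
from bench import r
for n in("wrist","side"):
    c=r.capture(n);cv2.imwrite(f"pics/{n}4.png",c["pixels"][:,:,::-1]);np.savez(f"{n}4.npz",**c)
s=r.sense();st(s)
u=np.array([np.cos(np.radians(4.7)),np.sin(np.radians(4.7))]);v=np.array([-u[1],u[0]])
O=np.array([.566,-.212]);p=O+u*(-.095);print(p);go((*p,.14),94.7,s)
```

```text
t 3.5 pos [0.4821 0.2454 0.1395] jaw yaw 101.19 z [-0.002  0.001 -1.   ] F [ 0.1   0.4  -0.77] T [-0.05  0.06 -0.07] op 0.238 q6 0.16
[ 0.47131945 -0.21978416]
dpos [  2.522 -11.356  -0.021] turn [ 0.007 -0.012  0.812]
```

View pics/wrist4.png

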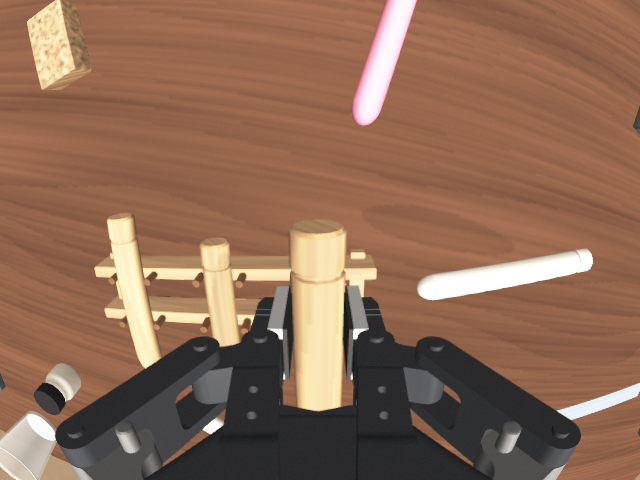

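View pics/side4.png

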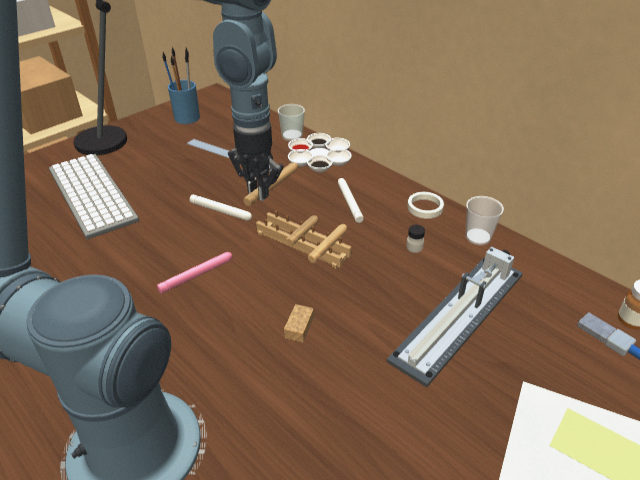

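Request:
send_rows(plan=[{"delta_pos": [0.15, -0.6, 0], "turn": [0, 0, 0.05]}, {"delta_pos": [0.4, -1.7, 0], "turn": [0, 0, 0.1]}, {"delta_pos": [0.65, -2.9, 0], "turn": [0, 0, 0.2]}, {"delta_pos": [0.9, -4.1, 0], "turn": [0, 0, 0.3]}, {"delta_pos": [1.2, -5.3, 0], "turn": [0, 0, 0.4]}, {"delta_pos": [1.45, -6.5, 0], "turn": [0, 0, 0.5]}, {"delta_pos": [1.7, -7.7, 0], "turn": [0, 0, 0.6]}, {"delta_pos": [2.0, -8.9, 0], "turn": [0, 0, 0.7]}, {"delta_pos": [2.25, -10.0, 0], "turn": [0, 0, 0.75]}, {"delta_pos": [2.4, -10.8, 0], "turn": [0, 0, 0.8]}])

```text
time: 4.5
eef_pos: [0.4712, -0.199, 0.1384]
orientation: [-0.001, -0.041, 0.999, 0.001]
force: [0.2, -0.4, -0.2]
opening: 0.245
```

Request:
send_rows(plan=[{"delta_pos": [0.08, -0.35, 0], "turn": [0, 0, 0]}, {"delta_pos": [0.12, -0.55, 0], "turn": [0, 0, 0]}, {"delta_pos": [0.12, -0.55, 0], "turn": [0, 0, 0]}, {"delta_pos": [0.12, -0.55, 0], "turn": [0, 0, 0]}])

```text
time: 4.9
eef_pos: [0.4694, -0.2175, 0.1394]
orientation: [-0.0, -0.043, 0.999, 0.001]
force: [0.7, -0.6, 0.1]
opening: 0.244
```

Run:
```python
from h import *
from bench import r
for n in("wrist","side","top"):
    c=r.capture(n);cv2.imwrite(f"pics/{n}5.png",c["pixels"][:,:,::-1]);np.savez(f"{n}5.npz",**c)
s=r.sense();st(s)
```

```text
t 5.05 pos [ 0.4698 -0.2176  0.1398] jaw yaw 94.91 z [-0.     0.002 -1.   ] F [-0.15  0.53 -0.61] T [-0.    0.06 -0.02] op 0.244 q6 -0.64
```

View pics/wrist5.png

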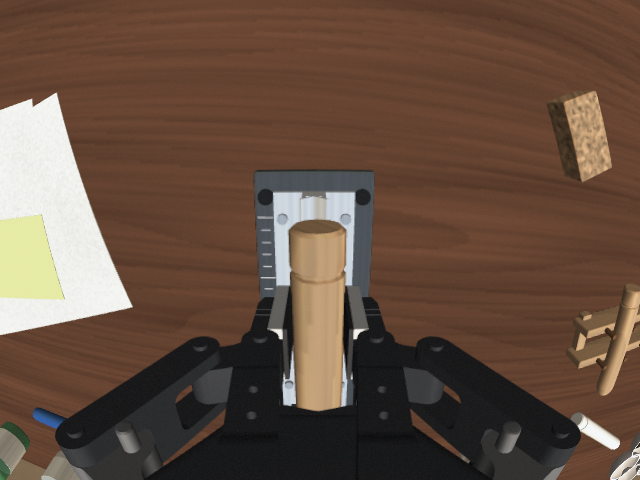

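View pics/side5.png

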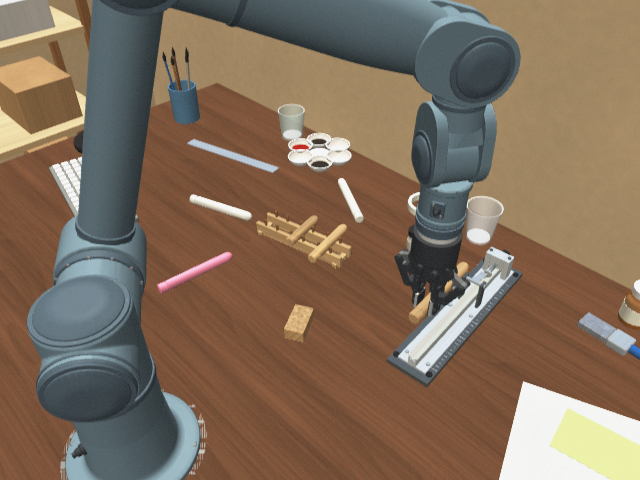

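View pics/top5.png

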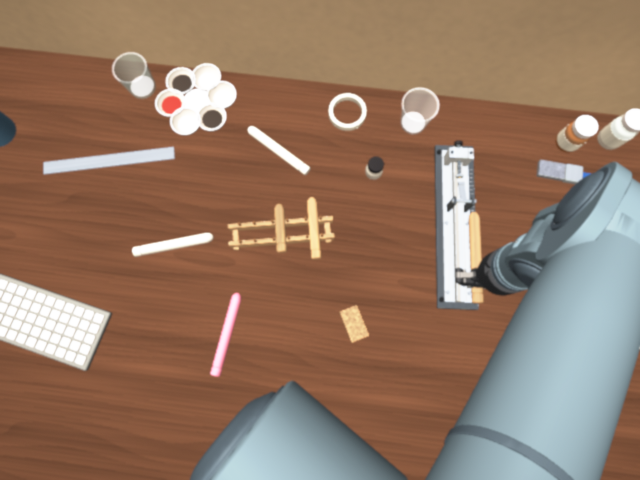

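Run:
```python
import cv2
t=cv2.imread("pics/wrist5.png")
cv2.imwrite("pics/wc5.png",cv2.resize(t[160:300,240:390],None,fx=5,fy=4.2,interpolation=cv2.INTER_CUBIC)[:,:])
```

```text
(no output)
```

View pics/wc5.png

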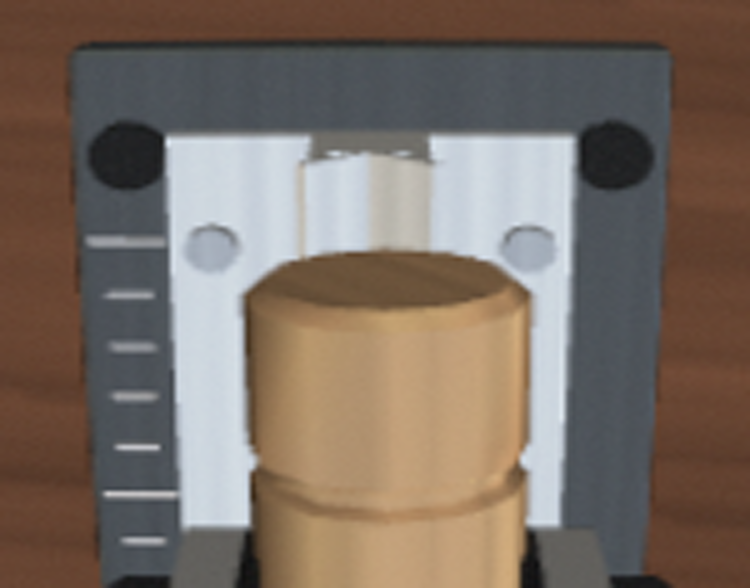

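Run:
```python
from h import *
from bench import r
c=load("wrist5.npz")
u=np.array([np.cos(np.radians(4.7)),np.sin(np.radians(4.7))]);v=np.array([-u[1],u[0]]);O=np.array([.566,-.212])
f=lambda p,z:wz(c,(240+p[0]/5-.4,160+p[1]/4.2-.4),z)
def sh(n,P): d=P[:2]-O; print(n,P.round(4),"rest x,y",(d@u).round(4),(d@v).round(4))
for n,p,z in (("railR",(301,165),.038),("railL",(436,165),.038),("rail base R",(310,135),.012),("railbase L",(432,135),.012),("V",(369,155),.0304),("baseR",(75,47),.012),("baseL",(668,47),.012),("bR2",(103,530),.012),("bL2",(643,530),.012),("handR",(243,310),.150),("handL",(533,310),.150),("ringR",(258,480),.150),("ringL",(526,480),.150)): sh(n,f(p,z))
s=r.sense();sh("tcp",s["eef_pos"])
```

```text
railR [ 0.4458 -0.2316  0.038 ] rest x,y -0.1214 -0.0097
railL [ 0.4443 -0.2136  0.038 ] rest x,y -0.1215 0.0084
rail base R [ 0.4462 -0.2314  0.012 ] rest x,y -0.121 -0.0095
railbase L [ 0.4447 -0.2135  0.012 ] rest x,y -0.1211 0.0085
V [ 0.4451 -0.2226  0.0304] rest x,y -0.1214 -0.0006
baseR [ 0.4332 -0.2671  0.012 ] rest x,y -0.1369 -0.044
baseL [ 0.4258 -0.1804  0.012 ] rest x,y -0.1372 0.043
bR2 [ 0.5257 -0.2593  0.012 ] rest x,y -0.0441 -0.0438
bL2 [ 0.5181 -0.1723  0.012 ] rest x,y -0.0444 0.0435
handR [ 0.4339 -0.2319  0.15  ] rest x,y -0.1333 -0.009
handL [ 0.432  -0.2104  0.15  ] rest x,y -0.1334 0.0125
ringR [ 0.4502 -0.2297  0.15  ] rest x,y -0.1169 -0.0082
ringL [ 0.4484 -0.2091  0.15  ] rest x,y -0.117 0.0125
tcp [ 0.4698 -0.2176  0.1398] rest x,y -0.0964 0.0023
```

Request:
send_rows(plan=[{"delta_pos": [-0.06, -0.04, 0.3], "turn": [0, 0, 0]}, {"delta_pos": [-0.12, -0.07, 0.8], "turn": [0, 0, 0]}, {"delta_pos": [-0.12, -0.07, 1.4], "turn": [0, 0, 0]}, {"delta_pos": [-0.12, -0.07, 1.9], "turn": [0, 0, 0]}, {"delta_pos": [-0.12, -0.07, 2.2], "turn": [0, 0, 0]}, {"delta_pos": [-0.12, -0.07, 2.35], "turn": [0, 0, 0]}, {"delta_pos": [-0.12, -0.07, 2.4], "turn": [0, 0, 0]}, {"delta_pos": [-0.12, -0.07, 2.4], "turn": [0, 0, 0]}])

```text
time: 5.85
eef_pos: [0.4751, -0.2214, 0.0442]
orientation: [0.0, -0.042, 0.999, 0.001]
force: [0.4, 0.6, -0.1]
opening: 0.246
```

Run:
```python
from h import *
from bench import r
for n in("wrist","side","top"):
    c=r.capture(n);cv2.imwrite(f"pics/{n}6.png",c["pixels"][:,:,::-1]);np.savez(f"{n}6.npz",**c)
s=r.sense();st(s)
w=cv2.imread("pics/wrist6.png");q=cv2.imread("pics/side6.png");t=cv2.imread("pics/top6.png")
f=lambda a:cv2.resize(a,(400,400),interpolation=cv2.INTER_CUBIC)
cv2.imwrite("pics/m6.png",np.hstack([f(w[160:300,240:380]),f(q[240:360,390:510])]))
```

```text
t 6.0 pos [ 0.4755 -0.2217  0.0448] jaw yaw 94.8 z [ 0.002  0.    -1.   ] F [ 0.23 -0.3  -0.66] T [ 0.03 -0.02  0.04] op 0.243 q6 -0.64
```

View pics/m6.png

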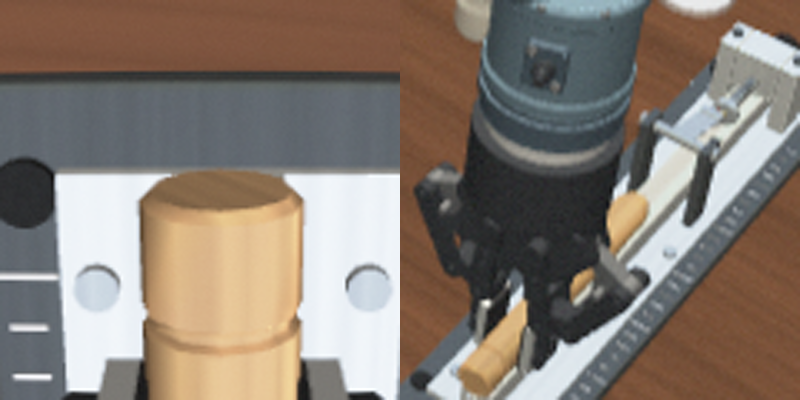

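View pics/wrist6.png

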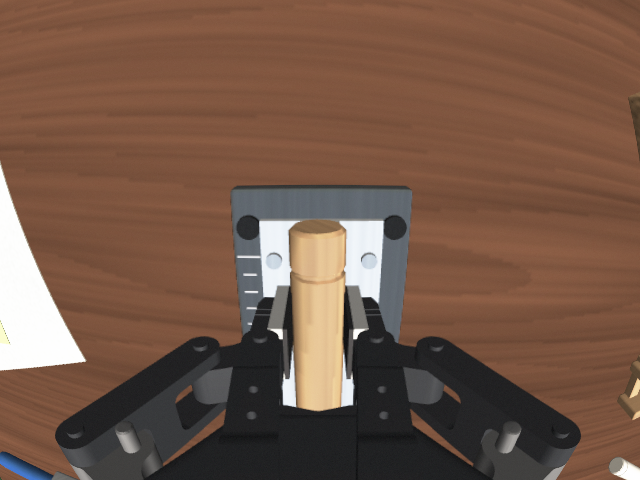

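Request:
send_rows(plan=[{"delta_pos": [0, 0.04, 0], "turn": [0, 0, 0]}, {"delta_pos": [0, 0.04, 0.05], "turn": [0, 0, 0]}, {"delta_pos": [0, 0.04, 0.1], "turn": [0, 0, 0]}, {"delta_pos": [0, 0.04, 0.1], "turn": [0, 0, 0]}])

```text
time: 6.4
eef_pos: [0.4743, -0.2194, 0.0395]
orientation: [-0.0, -0.042, 0.999, 0.001]
force: [-0.2, 0.5, -1.0]
opening: 0.243
```

```bash
cat >> h.py <<'E'
def rs(s,O=(.5675,-.2125),yaw=4.7):
    u=np.array([np.cos(np.radians(yaw)),np.sin(np.radians(yaw))]);v=np.array([-u[1],u[0]]);d=s["eef_pos"][:2]-np.array(O)
    F=s["force"][:2];print("rest tcp x %.4f y %.4f  Fx %.2f Fy %.2f"%(d@u,d@v,F@u,F@v))
E
python3 - <<'E'
from h import *
from bench import r
c=r.capture("wrist");s=r.sense();st(s);rs(s)
cv2.imwrite("pics/w7.png",cv2.resize(c["pixels"][170:310,220:420,::-1],None,fx=4,fy=4,interpolation=cv2.INTER_CUBIC))
E
```

```text
t 6.45 pos [ 0.4744 -0.2195  0.0396] jaw yaw 94.8 z [-0.     0.002 -1.   ] F [-0.04  0.07 -0.72] T [-0.03  0.05 -0.01] op 0.246 q6 -0.64
rest tcp x -0.0933 y 0.0006  Fx -0.03 Fy 0.08
```

View pics/w7.png

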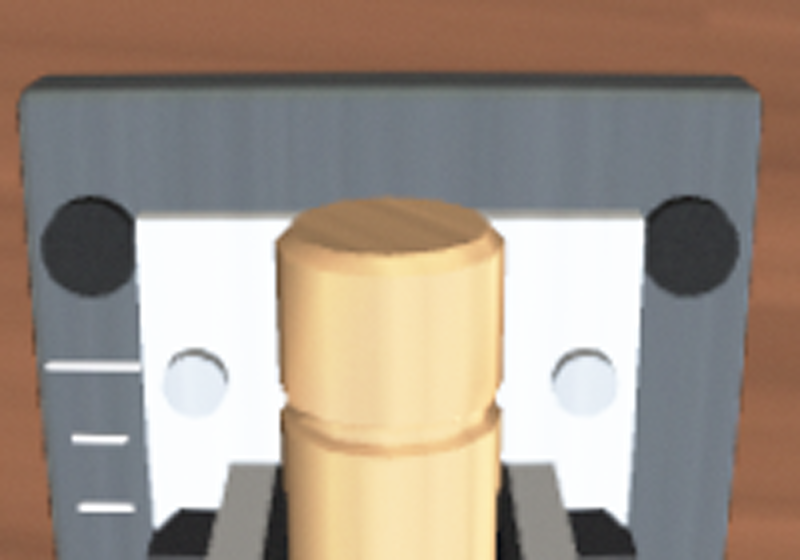

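Centred now: handle mid at crop column 390, base mid at 391. I'll lower until it touches.

Request:
send_rows(plan=[{"delta_pos": [0, 0, 0.03], "turn": [0, 0, 0]}, {"delta_pos": [0, 0, 0.05], "turn": [0, 0, 0]}, {"delta_pos": [0, 0, 0.05], "turn": [0, 0, 0]}])

```text
time: 6.75
eef_pos: [0.4746, -0.2196, 0.0377]
orientation: [0.0, -0.042, 0.999, 0.001]
force: [-0.7, -0.1, -0.7]
opening: 0.245
```

Request:
send_rows(plan=[{"delta_pos": [0, 0, 0.03], "turn": [0, 0, 0]}, {"delta_pos": [0, 0, 0.05], "turn": [0, 0, 0]}, {"delta_pos": [0, 0, 0.05], "turn": [0, 0, 0]}])

```text
time: 7.05
eef_pos: [0.4748, -0.2197, 0.0366]
orientation: [0.0, -0.042, 0.999, 0.001]
force: [-1.9, -0.0, 5.4]
opening: 0.244
```

Request:
send_rows(plan=[{"delta_pos": [0, 0, -0.02], "turn": [0, 0, 0]}, {"delta_pos": [0, 0, -0.02], "turn": [0, 0, 0]}, {"delta_pos": [0, 0, -0.02], "turn": [0, 0, 0]}, {"delta_pos": [0, 0, -0.02], "turn": [0, 0, 0]}, {"delta_pos": [0, 0, -0.02], "turn": [0, 0, 0]}], gripper=-0.1)

```text
time: 7.55
eef_pos: [0.4745, -0.2196, 0.0365]
orientation: [-0.0, -0.042, 0.999, 0.001]
force: [0.6, -0.2, 0.3]
opening: 0.451
```

Run:
```python
from h import *
from bench import r
s=r.sense();st(s);rs(s)
for n in("wrist","side"):
    c=r.capture(n);cv2.imwrite(f"pics/{n}8.png",c["pixels"][:,:,::-1]);np.savez(f"{n}8.npz",**c)
w=cv2.imread("pics/wrist8.png");q=cv2.imread("pics/side8.png")
f=lambda a:cv2.resize(a,(400,400),interpolation=cv2.INTER_CUBIC)
cv2.imwrite("pics/m8.png",np.hstack([f(w[160:300,250:390]),f(q[250:370,390:510])]))
```

```text
t 7.55 pos [ 0.4745 -0.2196  0.0365] jaw yaw 94.8 z [-0.     0.002 -1.   ] F [ 0.57 -0.2   0.27] T [ 0.02 -0.04  0.06] op 0.451 q6 -0.64
rest tcp x -0.0932 y 0.0006  Fx 0.55 Fy -0.25
```

View pics/m8.png

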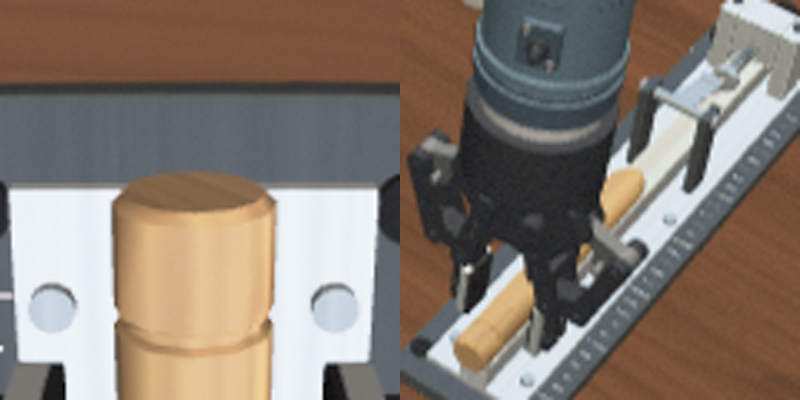

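Request:
send_rows(plan=[{"delta_pos": [0, 0, -0.4], "turn": [0, 0, 0]}, {"delta_pos": [0, 0, -0.9], "turn": [0, 0, 0]}, {"delta_pos": [0, 0, -1.25], "turn": [0, 0, 0]}, {"delta_pos": [0.6, 0, -1.3], "turn": [0, 0, 0]}, {"delta_pos": [1.2, 0, -1.3], "turn": [0, 0, 0]}, {"delta_pos": [1.6, 0, -1.3], "turn": [0, 0, 0]}, {"delta_pos": [1.6, 0, -1.3], "turn": [0, 0, 0]}])

```text
time: 8.35
eef_pos: [0.4088, -0.2245, 0.0884]
orientation: [-0.001, -0.041, 0.999, 0.001]
force: [0.6, 0.7, -0.3]
opening: 0.453
```

Request:
send_rows(plan=[{"delta_pos": [0, 0, 0], "turn": [0, 0, 0]}, {"delta_pos": [0, 0, 0.2], "turn": [0, 0, 0]}, {"delta_pos": [0, 0, 0.5], "turn": [0, 0, 0]}, {"delta_pos": [0, 0, 0.8], "turn": [0, 0, 0]}, {"delta_pos": [0, 0, 1.0], "turn": [0, 0, 0]}, {"delta_pos": [0, 0, 1.15], "turn": [0, 0, 0]}, {"delta_pos": [0, 0, 1.15], "turn": [0, 0, 0]}], gripper=-1)

```text
time: 9.05
eef_pos: [0.4106, -0.2245, 0.0417]
orientation: [-0.001, -0.042, 0.999, 0.001]
force: [0.3, 0.0, 0.3]
opening: -0.004
```

Run:
```python
from h import *
from bench import r
for n in("wrist","side"):
    c=r.capture(n);cv2.imwrite(f"pics/{n}9.png",c["pixels"][:,:,::-1]);np.savez(f"{n}9.npz",**c)
s=r.sense();st(s);rs(s)
w=cv2.imread("pics/wrist9.png");q=cv2.imread("pics/side9.png")
f=lambda a:cv2.resize(a,(400,400),interpolation=cv2.INTER_CUBIC)
cv2.imwrite("pics/m9.png",np.hstack([f(w[230:430,220:420]),f(q[250:380,390:520])]))
```

```text
t 9.15 pos [ 0.4111 -0.225   0.0427] jaw yaw 94.81 z [ 0.     0.001 -1.   ] F [-0.21 -0.05  0.09] T [ 0.04 -0.04 -0.01] op 0.005 q6 -0.72
rest tcp x -0.1569 y 0.0004  Fx -0.21 Fy -0.04
```

View pics/m9.png

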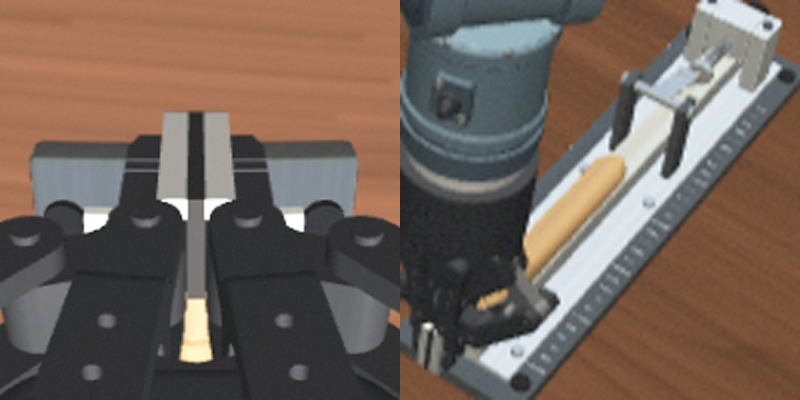

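Request:
send_rows(plan=[{"delta_pos": [-0.12, 0, 0], "turn": [0, 0, 0]}, {"delta_pos": [-0.24, 0, 0], "turn": [0, 0, 0]}, {"delta_pos": [-0.36, 0, 0], "turn": [0, 0, 0]}, {"delta_pos": [-0.48, 0, 0], "turn": [0, 0, 0]}, {"delta_pos": [-0.6, 0, 0], "turn": [0, 0, 0]}, {"delta_pos": [-0.72, 0, 0], "turn": [0, 0, 0]}, {"delta_pos": [-0.84, 0, 0], "turn": [0, 0, 0]}, {"delta_pos": [-0.96, 0, 0], "turn": [0, 0, 0]}, {"delta_pos": [-1.08, 0, 0], "turn": [0, 0, 0]}, {"delta_pos": [-1.2, 0, 0], "turn": [0, 0, 0]}])

```text
time: 10.15
eef_pos: [0.4592, -0.2209, 0.0426]
orientation: [0.0, -0.042, 0.999, 0.001]
force: [0.7, 0.6, 0.1]
opening: 0.002
```

Run:
```python
from h import *
from bench import r
for n in("top","side"):
    c=r.capture(n);cv2.imwrite(f"pics/{n}10.png",c["pixels"][:,:,::-1]);np.savez(f"{n}10.npz",**c)
s=r.sense();st(s);rs(s)
w=cv2.imread("pics/top10.png");q=cv2.imread("pics/side10.png")
f=lambda a:cv2.resize(a,(400,400),interpolation=cv2.INTER_CUBIC)
cv2.imwrite("pics/m10.png",np.hstack([f(w[140:310,370:540]),f(q[240:370,390:520])]))
```

```text
t 10.25 pos [ 0.4597 -0.221   0.0427] jaw yaw 94.83 z [ 0.001  0.002 -1.   ] F [ 0.03  0.06 -0.55] T [-0.02 -0.06 -0.  ] op 0.0 q6 -0.66
rest tcp x -0.1081 y 0.0004  Fx 0.04 Fy 0.05
```

View pics/m10.png

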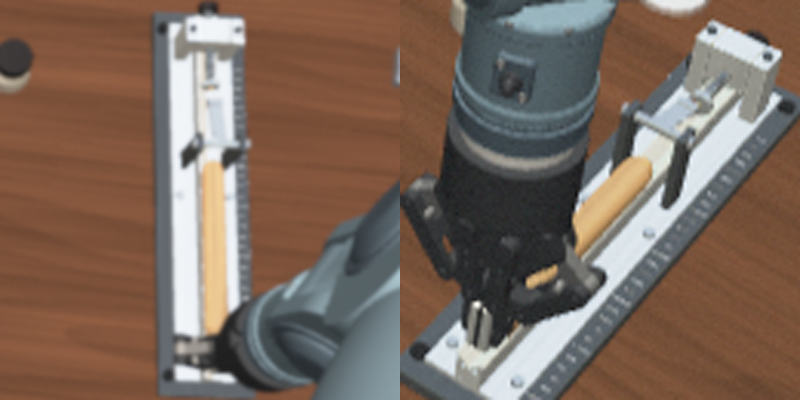

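Request:
send_rows(plan=[{"delta_pos": [-0.08, 0, 0], "turn": [0, 0, 0]}, {"delta_pos": [-0.16, 0, 0], "turn": [0, 0, 0]}, {"delta_pos": [-0.24, 0, 0], "turn": [0, 0, 0]}, {"delta_pos": [-0.32, 0, 0], "turn": [0, 0, 0]}, {"delta_pos": [-0.4, 0, 0], "turn": [0, 0, 0]}, {"delta_pos": [-0.48, 0, 0], "turn": [0, 0, 0]}])

```text
time: 10.85
eef_pos: [0.478, -0.2192, 0.0426]
orientation: [0.0, -0.042, 0.999, 0.001]
force: [-0.1, 0.4, 0.7]
opening: 0.002
```

Request:
send_rows(plan=[{"delta_pos": [-0.06, 0, 0], "turn": [0, 0, 0]}, {"delta_pos": [-0.12, 0, 0], "turn": [0, 0, 0]}, {"delta_pos": [-0.18, 0, 0], "turn": [0, 0, 0]}, {"delta_pos": [-0.24, 0, 0], "turn": [0, 0, 0]}])

```text
time: 11.25
eef_pos: [0.4874, -0.2185, 0.0426]
orientation: [0.0, -0.042, 0.999, 0.001]
force: [-0.1, 1.1, 0.6]
opening: 0.007
```

Run:
```python
from h import *
from bench import r
for n in("top","side"):
    c=r.capture(n);cv2.imwrite(f"pics/{n}11.png",c["pixels"][:,:,::-1]);np.savez(f"{n}11.npz",**c)
s=r.sense();st(s);rs(s)
w=cv2.imread("pics/top11.png");q=cv2.imread("pics/side11.png")
f=lambda a:cv2.resize(a,(400,400),interpolation=cv2.INTER_CUBIC)
cv2.imwrite("pics/m11.png",np.hstack([f(w[140:220,420:500]),f(q[240:320,440:520])]))
```

```text
t 11.35 pos [ 0.4879 -0.2186  0.0427] jaw yaw 94.81 z [ 0.001  0.001 -1.   ] F [0.5  0.01 0.27] T [-0.02 -0.04  0.02] op 0.002 q6 -0.62
rest tcp x -0.0799 y 0.0004  Fx 0.50 Fy -0.03
```

View pics/m11.png

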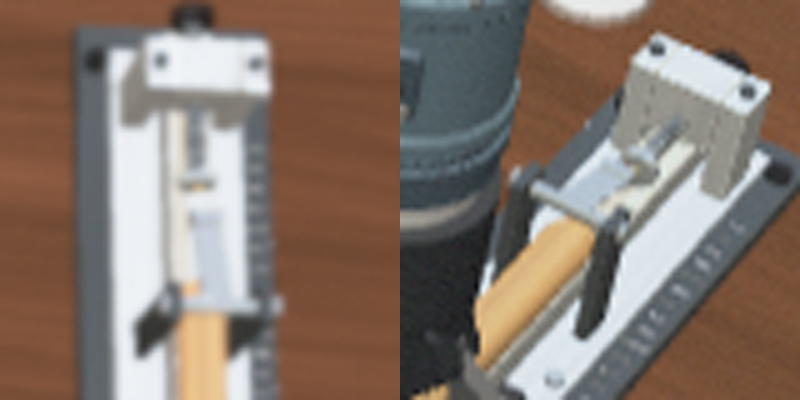

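Request:
send_rows(plan=[{"delta_pos": [-0.03, 0, 0], "turn": [0, 0, 0]}, {"delta_pos": [-0.06, 0, 0], "turn": [0, 0, 0]}, {"delta_pos": [-0.09, 0, 0], "turn": [0, 0, 0]}, {"delta_pos": [-0.12, 0, 0], "turn": [0, 0, 0]}, {"delta_pos": [-0.15, 0, 0], "turn": [0, 0, 0]}, {"delta_pos": [-0.18, 0, 0], "turn": [0, 0, 0]}])

```text
time: 11.95
eef_pos: [0.4947, -0.218, 0.0427]
orientation: [0.0, -0.042, 0.999, 0.001]
force: [-1.0, -0.4, 0.0]
opening: 0.0
```

Request:
send_rows(plan=[{"delta_pos": [-0.03, 0, 0], "turn": [0, 0, 0]}, {"delta_pos": [-0.06, 0, 0], "turn": [0, 0, 0]}, {"delta_pos": [-0.09, 0, 0], "turn": [0, 0, 0]}, {"delta_pos": [-0.12, 0, 0], "turn": [0, 0, 0]}, {"delta_pos": [-0.15, 0, 0], "turn": [0, 0, 0]}, {"delta_pos": [-0.18, 0, 0], "turn": [0, 0, 0]}])

```text
time: 12.55
eef_pos: [0.5018, -0.2173, 0.0426]
orientation: [0.0, -0.042, 0.999, 0.001]
force: [-1.4, 0.3, 0.4]
opening: -0.0
```

Request:
send_rows(plan=[{"delta_pos": [-0.03, 0, 0], "turn": [0, 0, 0]}, {"delta_pos": [-0.06, 0, 0], "turn": [0, 0, 0]}, {"delta_pos": [-0.09, 0, 0], "turn": [0, 0, 0]}, {"delta_pos": [-0.12, 0, 0], "turn": [0, 0, 0]}])

```text
time: 12.95
eef_pos: [0.5066, -0.2169, 0.0427]
orientation: [0.0, -0.042, 0.999, 0.001]
force: [-0.7, -0.5, 0.7]
opening: -0.0
```

Request:
send_rows(plan=[{"delta_pos": [-0.03, 0, 0], "turn": [0, 0, 0]}, {"delta_pos": [-0.06, 0, 0], "turn": [0, 0, 0]}, {"delta_pos": [-0.09, 0, 0], "turn": [0, 0, 0]}, {"delta_pos": [-0.12, 0, 0], "turn": [0, 0, 0]}])

```text
time: 13.35
eef_pos: [0.5114, -0.2165, 0.0426]
orientation: [0.0, -0.042, 0.999, 0.001]
force: [-0.4, 0.7, 0.5]
opening: -0.001
```

Run:
```python
from h import *
from bench import r
for n in("top","side"):
    c=r.capture(n);cv2.imwrite(f"pics/{n}12.png",c["pixels"][:,:,::-1]);np.savez(f"{n}12.npz",**c)
s=r.sense();st(s);rs(s)
w=cv2.imread("pics/top12.png");q=cv2.imread("pics/side12.png")
f=lambda a:cv2.resize(a,(400,400),interpolation=cv2.INTER_CUBIC)
cv2.imwrite("pics/m12.png",np.hstack([f(w[140:220,420:500]),f(q[240:320,440:520])]))
```

```text
t 13.45 pos [ 0.5116 -0.2165  0.0427] jaw yaw 94.8 z [ 0.001  0.002 -1.   ] F [-0.38 -0.44 -0.23] T [-0.02  0.03 -0.01] op -0.003 q6 -0.6
rest tcp x -0.0560 y 0.0006  Fx -0.41 Fy -0.41
```

View pics/m12.png

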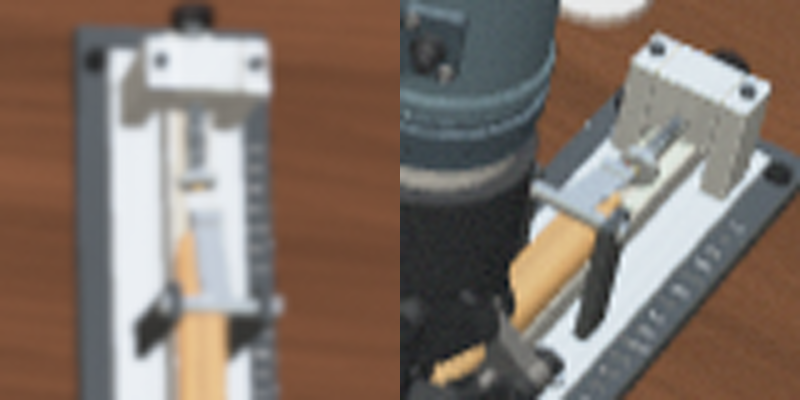

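Request:
send_rows(plan=[{"delta_pos": [-0.02, 0, 0], "turn": [0, 0, 0]}, {"delta_pos": [-0.04, 0, 0], "turn": [0, 0, 0]}, {"delta_pos": [-0.06, 0, 0], "turn": [0, 0, 0]}])

```text
time: 13.75
eef_pos: [0.5134, -0.2162, 0.0426]
orientation: [-0.0, -0.042, 0.999, 0.001]
force: [-2.5, -0.3, 1.8]
opening: -0.003
```

Request:
send_rows(plan=[{"delta_pos": [-0.02, 0, 0], "turn": [0, 0, 0]}, {"delta_pos": [-0.04, 0, 0], "turn": [0, 0, 0]}, {"delta_pos": [-0.06, 0, 0], "turn": [0, 0, 0]}])

```text
time: 14.05
eef_pos: [0.5161, -0.2161, 0.0426]
orientation: [0.0, -0.042, 0.999, 0.001]
force: [-1.9, 0.0, 1.1]
opening: -0.004
```

Request:
send_rows(plan=[{"delta_pos": [-0.02, 0, 0], "turn": [0, 0, 0]}, {"delta_pos": [-0.04, 0, 0], "turn": [0, 0, 0]}, {"delta_pos": [-0.06, 0, 0], "turn": [0, 0, 0]}])

```text
time: 14.35
eef_pos: [0.5185, -0.2159, 0.0426]
orientation: [0.0, -0.042, 0.999, 0.001]
force: [-1.3, -0.1, 1.2]
opening: 0.0
```

Run:
```python
from h import *
from bench import r
c=r.capture("top");s=r.sense();st(s);rs(s)
cv2.imwrite("pics/m13.png",cv2.resize(c["pixels"][140:220,420:500,::-1],(480,480),interpolation=cv2.INTER_CUBIC))
```

```text
t 14.4 pos [ 0.5187 -0.2159  0.0426] jaw yaw 94.8 z [ 0.     0.002 -1.   ] F [-0.37  0.02  0.02] T [ 0.03  0.25 -0.02] op -0.003 q6 -0.59
rest tcp x -0.0490 y 0.0006  Fx -0.37 Fy 0.05
```

View pics/m13.png

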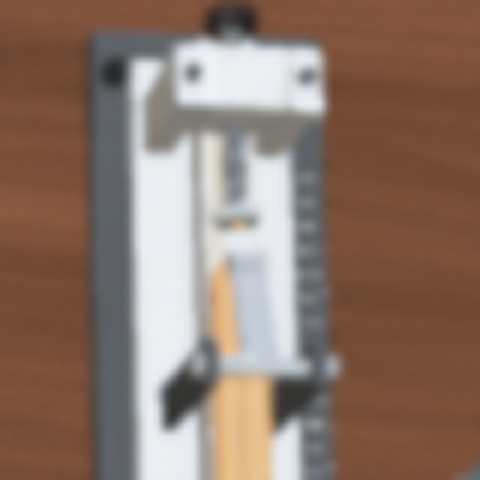

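Request:
send_rows(plan=[{"delta_pos": [-0.02, 0, 0], "turn": [0, 0, 0]}, {"delta_pos": [-0.04, 0, 0], "turn": [0, 0, 0]}, {"delta_pos": [-0.04, 0, 0], "turn": [0, 0, 0]}])

```text
time: 14.7
eef_pos: [0.5191, -0.2158, 0.0426]
orientation: [-0.001, -0.042, 0.999, 0.001]
force: [-5.5, -0.2, 4.2]
opening: -0.006
```

Request:
send_rows(plan=[{"delta_pos": [-0.02, 0, 0], "turn": [0, 0, 0]}, {"delta_pos": [-0.04, 0, 0], "turn": [0, 0, 0]}, {"delta_pos": [-0.04, 0, 0], "turn": [0, 0, 0]}])

```text
time: 15.0
eef_pos: [0.5193, -0.2158, 0.0425]
orientation: [-0.002, -0.042, 0.999, 0.0]
force: [-8.1, -1.6, 6.6]
opening: -0.002
```

Request:
send_rows(plan=[{"delta_pos": [-0.02, 0, 0], "turn": [0, 0, 0]}, {"delta_pos": [-0.04, 0, 0], "turn": [0, 0, 0]}, {"delta_pos": [-0.04, 0, 0], "turn": [0, 0, 0]}])

```text
time: 15.3
eef_pos: [0.5195, -0.2157, 0.0425]
orientation: [-0.003, -0.041, 0.999, 0.0]
force: [-11.7, -2.2, 10.1]
opening: 0.002
```

Run:
```python
from h import *
from bench import r
c=r.capture("top");s=r.sense();st(s);rs(s)
cv2.imwrite("pics/m14.png",cv2.resize(c["pixels"][140:220,420:500,::-1],(480,480),interpolation=cv2.INTER_CUBIC))
```

```text
t 15.35 pos [ 0.5195 -0.2157  0.0425] jaw yaw 94.73 z [-0.007  0.    -1.   ] F [-11.94  -1.89   9.77] T [-0.29  2.31  0.  ] op -0.001 q6 -0.59
rest tcp x -0.0481 y 0.0007  Fx -12.06 Fy -0.90
```

View pics/m14.png

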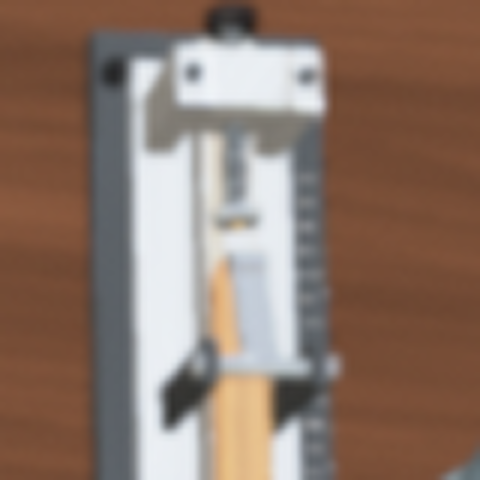

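The push is jammed: Fx −12 N with Fz +10 N at a constant ratio. The shut fingertips wedge the tail down into the groove, and that adds drag. The picture shows the nose (225,258) still short of the anvil (237,220), so the stop has not been touched. I'll back off and slide the handle gripped instead.

Request:
send_rows(plan=[{"delta_pos": [0.12, 0, 0], "turn": [0, 0, 0]}, {"delta_pos": [0.25, 0, 0], "turn": [0, 0, 0]}, {"delta_pos": [0.35, 0, -0.4], "turn": [0, 0, 0]}, {"delta_pos": [0.35, 0, -0.9], "turn": [0, 0, 0]}, {"delta_pos": [0.35, 0, -1.3], "turn": [0, 0, 0]}, {"delta_pos": [0.35, 0, -1.4], "turn": [0, 0, 0]}], gripper=-1)

```text
time: 15.95
eef_pos: [0.5113, -0.2177, 0.1007]
orientation: [0.002, -0.042, 0.999, -0.0]
force: [0.6, -1.3, 0.1]
opening: -0.0
```

Request:
send_rows(plan=[{"delta_pos": [-0.3, 0, 0], "turn": [0, 0, 0]}, {"delta_pos": [-0.7, 0, 0], "turn": [0, 0, 0]}, {"delta_pos": [-1.1, 0, 0], "turn": [0, 0, 0]}, {"delta_pos": [-1.4, 0, 0], "turn": [0, 0, 0]}, {"delta_pos": [-1.4, 0, 0], "turn": [0, 0, 0]}], gripper=-0.1)

```text
time: 16.45
eef_pos: [0.5666, -0.2119, 0.0979]
orientation: [0.001, -0.042, 0.999, 0.001]
force: [-0.3, -0.8, -0.4]
opening: 0.451
```

Run:
```python
from h import *
from bench import r
c=r.capture("wrist");cv2.imwrite("pics/w15.png",c["pixels"][:,:,::-1]);np.savez("w15.npz",**c)
T=c["camera_from_world"];print("cam",-T[:3,:3].T@T[:3,3])
s=r.sense();st(s);rs(s)
```

```text
cam [ 0.48769923 -0.21926858  0.23925297]
t 16.5 pos [ 0.5655 -0.2119  0.0979] jaw yaw 94.84 z [ 0.     0.002 -1.   ] F [-0.33 -0.49  0.27] T [0.05 0.05 0.05] op 0.452 q6 -0.55
rest tcp x -0.0020 y 0.0007  Fx -0.37 Fy -0.46
```

View pics/w15.png

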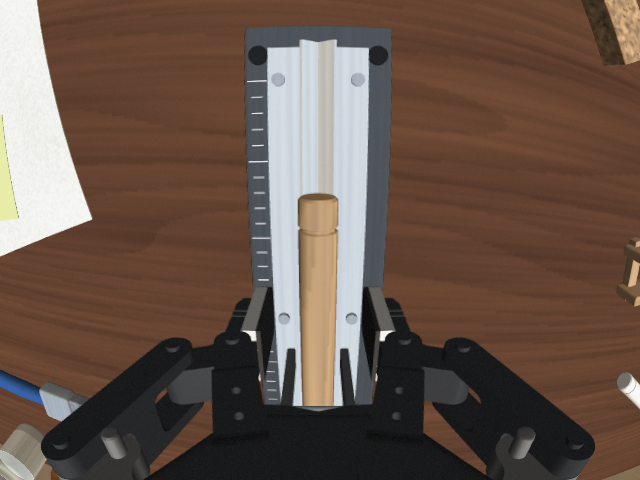

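Run:
```python
from h import *
from bench import r
c=load("w15.npz")
for p,z in (((318,194),.055),((318,203),.055),((318,233),.052)):
    rs({"eef_pos":wz(c,p,z),"force":np.zeros(3)})
```

```text
rest tcp x -0.0411 y 0.0003  Fx 0.00 Fy 0.00
rest tcp x -0.0364 y 0.0003  Fx 0.00 Fy 0.00
rest tcp x -0.0194 y 0.0004  Fx 0.00 Fy 0.00
```

Request:
send_rows(plan=[{"delta_pos": [0, 0, 0.4], "turn": [0, 0, 0]}, {"delta_pos": [0, 0, 0.9], "turn": [0, 0, 0]}, {"delta_pos": [0, 0, 1.3], "turn": [0, 0, 0]}, {"delta_pos": [0, 0, 1.5], "turn": [0, 0, 0]}, {"delta_pos": [0, 0, 1.5], "turn": [0, 0, 0]}])

```text
time: 17.0
eef_pos: [0.5634, -0.2114, 0.0372]
orientation: [-0.001, -0.042, 0.999, 0.002]
force: [0.1, -0.5, 0.8]
opening: 0.45
```

Run:
```python
from h import *
from bench import r
s=r.sense();st(s);rs(s)
```

```text
t 17.0 pos [ 0.5634 -0.2114  0.0372] jaw yaw 94.78 z [-0.003  0.003 -1.   ] F [ 0.07 -0.48  0.78] T [ 0.04 -0.08 -0.03] op 0.45 q6 -0.55
rest tcp x -0.0040 y 0.0014  Fx 0.03 Fy -0.49
```

Request:
send_rows(plan=[{"delta_pos": [0, -0.01, 0], "turn": [0, 0, 0]}, {"delta_pos": [0, -0.01, 0], "turn": [0, 0, 0]}, {"delta_pos": [0, -0.01, 0], "turn": [0, 0, 0]}, {"delta_pos": [0, -0.01, 0], "turn": [0, 0, 0]}, {"delta_pos": [0, -0.01, 0], "turn": [0, 0, 0]}, {"delta_pos": [0, -0.01, 0], "turn": [0, 0, 0]}], gripper=-1, squeeze=25)

```text
time: 17.6
eef_pos: [0.5653, -0.2121, 0.0395]
orientation: [0.0, -0.042, 0.999, 0.001]
force: [-3.0, 3.6, 5.3]
opening: 0.242
```

Run:
```python
from h import *
from bench import r
s=r.sense();st(s);rs(s)
```

```text
t 17.6 pos [ 0.5653 -0.2121  0.0395] jaw yaw 94.81 z [ 0.001  0.002 -1.   ] F [-2.98  3.56  5.31] T [0.57 0.54 0.09] op 0.242 q6 -0.55
rest tcp x -0.0022 y 0.0005  Fx -2.67 Fy 3.80
```

Request:
send_rows(plan=[{"delta_pos": [0, 0.015, -0.02], "turn": [0, 0, 0]}, {"delta_pos": [0, 0.015, -0.025], "turn": [0, 0, 0]}, {"delta_pos": [0, 0.015, -0.025], "turn": [0, 0, 0]}])

```text
time: 17.9
eef_pos: [0.5652, -0.2121, 0.0396]
orientation: [0.0, -0.042, 0.999, 0.001]
force: [-0.2, 0.9, -0.4]
opening: 0.244
```

Run:
```python
from h import *
from bench import r
s=r.sense();st(s);rs(s)
```

```text
t 17.9 pos [ 0.5652 -0.2121  0.0396] jaw yaw 94.79 z [ 0.     0.001 -1.   ] F [-0.25  0.89 -0.4 ] T [0.07 0.14 0.05] op 0.244 q6 -0.55
rest tcp x -0.0023 y 0.0006  Fx -0.18 Fy 0.91
```

Request:
send_rows(plan=[{"delta_pos": [-0.02, 0, 0], "turn": [0, 0, 0]}, {"delta_pos": [-0.04, 0, 0], "turn": [0, 0, 0]}, {"delta_pos": [-0.04, 0, 0], "turn": [0, 0, 0]}])

```text
time: 18.2
eef_pos: [0.5653, -0.212, 0.0394]
orientation: [-0.001, -0.042, 0.999, 0.0]
force: [-5.1, -0.2, 2.5]
opening: 0.243
```

Request:
send_rows(plan=[{"delta_pos": [0, 0, -0.012], "turn": [0, 0, 0]}, {"delta_pos": [-0.01, 0, -0.012], "turn": [0, 0, 0]}, {"delta_pos": [-0.02, 0, -0.012], "turn": [0, 0, 0]}])

```text
time: 18.5
eef_pos: [0.5675, -0.2117, 0.04]
orientation: [0.0, -0.042, 0.999, 0.001]
force: [-3.0, -0.4, -0.0]
opening: 0.245
```

Request:
send_rows(plan=[{"delta_pos": [-0.015, 0, 0], "turn": [0, 0, 0]}, {"delta_pos": [-0.03, 0, 0], "turn": [0, 0, 0]}, {"delta_pos": [-0.03, 0, 0], "turn": [0, 0, 0]}])

```text
time: 18.8
eef_pos: [0.569, -0.2115, 0.0402]
orientation: [0.0, -0.042, 0.999, 0.001]
force: [-2.1, -0.2, -0.3]
opening: 0.243
```

Run:
```python
from h import *
from bench import r
c=r.capture("top");s=r.sense();st(s);rs(s)
cv2.imwrite("pics/m16.png",cv2.resize(c["pixels"][140:220,420:500,::-1],(480,480),interpolation=cv2.INTER_CUBIC))
```

```text
t 18.85 pos [ 0.5689 -0.2115  0.0402] jaw yaw 94.8 z [ 0.001  0.001 -1.   ] F [-1.68  0.02  0.18] T [-0.07  0.4  -0.03] op 0.244 q6 -0.55
rest tcp x 0.0015 y 0.0008  Fx -1.67 Fy 0.15
```

View pics/m16.png

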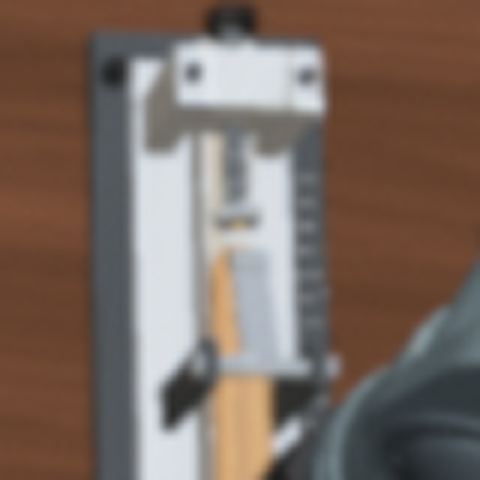

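Request:
send_rows(plan=[{"delta_pos": [-0.015, 0, 0.008], "turn": [0, 0, 0]}, {"delta_pos": [-0.03, 0, 0.01], "turn": [0, 0, 0]}, {"delta_pos": [-0.045, 0, 0.01], "turn": [0, 0, 0]}])

```text
time: 19.15
eef_pos: [0.5704, -0.2114, 0.0397]
orientation: [-0.0, -0.042, 0.999, 0.001]
force: [-2.7, -0.6, -0.5]
opening: 0.239
```

Request:
send_rows(plan=[{"delta_pos": [-0.015, 0, 0], "turn": [0, 0, 0]}, {"delta_pos": [-0.03, 0, 0], "turn": [0, 0, 0]}, {"delta_pos": [-0.03, 0, 0], "turn": [0, 0, 0]}])

```text
time: 19.45
eef_pos: [0.5719, -0.2113, 0.0398]
orientation: [0.0, -0.042, 0.999, 0.001]
force: [-2.2, -0.1, -0.8]
opening: 0.241
```

Run:
```python
from h import *
from bench import r
c=r.capture("top");s=r.sense();st(s);rs(s)
c2=r.capture("side")
f=lambda a:cv2.resize(a,(400,400),interpolation=cv2.INTER_CUBIC)
cv2.imwrite("pics/m17.png",np.hstack([f(c["pixels"][150:210,430:490,::-1]),f(c2["pixels"][245:305,465:525,::-1])]))
```

```text
t 19.5 pos [ 0.5719 -0.2113  0.0398] jaw yaw 94.8 z [ 0.001  0.001 -1.   ] F [-1.93 -0.06 -0.52] T [-0.02  0.49  0.05] op 0.24 q6 -0.54
rest tcp x 0.0045 y 0.0008  Fx -1.93 Fy 0.10
```

View pics/m17.png

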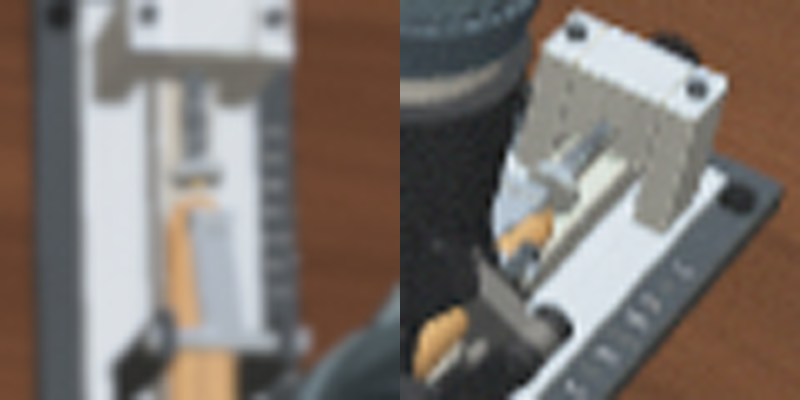

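Request:
send_rows(plan=[{"delta_pos": [-0.015, 0, 0], "turn": [0, 0, 0]}, {"delta_pos": [-0.03, 0, 0], "turn": [0, 0, 0]}, {"delta_pos": [-0.03, 0, 0], "turn": [0, 0, 0]}])

```text
time: 19.85
eef_pos: [0.5729, -0.2111, 0.0397]
orientation: [0.0, -0.042, 0.999, 0.001]
force: [-1.4, -0.3, 0.0]
opening: 0.245
```

Request:
send_rows(plan=[{"delta_pos": [-0.015, 0, 0], "turn": [0, 0, 0]}, {"delta_pos": [-0.03, 0, 0], "turn": [0, 0, 0]}, {"delta_pos": [-0.03, 0, 0], "turn": [0, 0, 0]}])

```text
time: 20.15
eef_pos: [0.5742, -0.2111, 0.0398]
orientation: [0.0, -0.042, 0.999, 0.001]
force: [-1.9, -0.6, -0.5]
opening: 0.244
```

Request:
send_rows(plan=[{"delta_pos": [-0.012, 0, 0], "turn": [0, 0, 0]}, {"delta_pos": [-0.025, 0, 0], "turn": [0, 0, 0]}, {"delta_pos": [-0.025, 0, 0], "turn": [0, 0, 0]}])

```text
time: 20.45
eef_pos: [0.5752, -0.211, 0.0398]
orientation: [0.0, -0.042, 0.999, 0.001]
force: [-2.3, 0.6, 0.6]
opening: 0.248
```

Request:
send_rows(plan=[{"delta_pos": [-0.012, 0, 0], "turn": [0, 0, 0]}, {"delta_pos": [-0.025, 0, 0], "turn": [0, 0, 0]}, {"delta_pos": [-0.025, 0, 0], "turn": [0, 0, 0]}])

```text
time: 20.75
eef_pos: [0.576, -0.2109, 0.0397]
orientation: [0.0, -0.042, 0.999, 0.001]
force: [-3.3, -0.8, -0.3]
opening: 0.24
```

Request:
send_rows(plan=[{"delta_pos": [-0.01, 0, 0], "turn": [0, 0, 0]}, {"delta_pos": [-0.02, 0, 0], "turn": [0, 0, 0]}, {"delta_pos": [-0.02, 0, 0], "turn": [0, 0, 0]}])

```text
time: 21.05
eef_pos: [0.5768, -0.2108, 0.0397]
orientation: [0.0, -0.042, 0.999, 0.001]
force: [-3.0, -0.5, 0.2]
opening: 0.244
```

Run:
```python
from h import *
from bench import r
c=r.capture("top");s=r.sense();st(s);rs(s)
cv2.imwrite("pics/m18.png",cv2.resize(c["pixels"][150:210,430:490,::-1],(480,480),interpolation=cv2.INTER_CUBIC))
```

```text
t 21.1 pos [ 0.5769 -0.2108  0.0397] jaw yaw 94.8 z [ 0.     0.002 -1.   ] F [-2.83  0.34 -0.42] T [-0.12  0.56 -0.04] op 0.244 q6 -0.54
rest tcp x 0.0095 y 0.0009  Fx -2.80 Fy 0.57
```

View pics/m18.png

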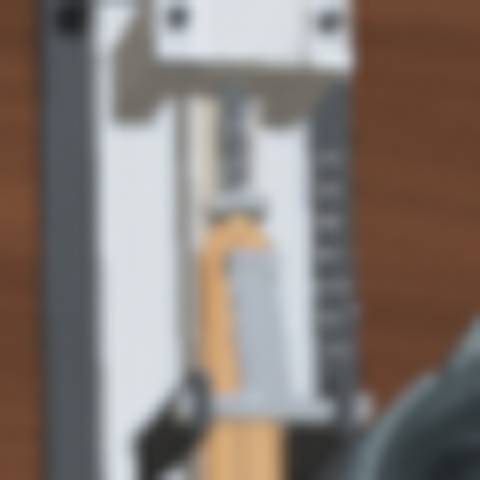

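The nose (238,215) is now at the sprung tip and the force has risen from about 2 to 2.9 N. I'll go on in small steps.

Request:
send_rows(plan=[{"delta_pos": [-0.01, 0, 0], "turn": [0, 0, 0]}, {"delta_pos": [-0.015, 0, 0], "turn": [0, 0, 0]}, {"delta_pos": [-0.015, 0, 0], "turn": [0, 0, 0]}])

```text
time: 21.4
eef_pos: [0.5774, -0.2108, 0.0397]
orientation: [0.0, -0.042, 0.999, 0.001]
force: [-4.1, -0.2, -0.9]
opening: 0.241
```

Request:
send_rows(plan=[{"delta_pos": [-0.01, 0, 0], "turn": [0, 0, 0]}, {"delta_pos": [-0.015, 0, 0], "turn": [0, 0, 0]}, {"delta_pos": [-0.015, 0, 0], "turn": [0, 0, 0]}])

```text
time: 21.7
eef_pos: [0.5776, -0.2107, 0.0396]
orientation: [-0.0, -0.042, 0.999, 0.001]
force: [-4.6, -1.2, 0.8]
opening: 0.242
```

Request:
send_rows(plan=[{"delta_pos": [-0.01, 0, -0.003], "turn": [0, 0, 0]}, {"delta_pos": [-0.015, 0, -0.005], "turn": [0, 0, 0]}, {"delta_pos": [-0.015, 0, -0.005], "turn": [0, 0, 0]}])

```text
time: 22.0
eef_pos: [0.5776, -0.2107, 0.0396]
orientation: [-0.001, -0.042, 0.999, 0.001]
force: [-5.6, -1.2, 0.0]
opening: 0.244
```

Run:
```python
from h import *
from bench import r
for i in range(4):
    r.capture("top");s=r.sense();rs(s);print(s["force"][2],s["eef_pos"][2])
```

```text
rest tcp x 0.0102 y 0.0009  Fx -5.96 Fy -1.11
1.3055847064935722 0.03962245578076528
rest tcp x 0.0102 y 0.0009  Fx -6.15 Fy -0.65
0.7015036277573565 0.0396402598990345
rest tcp x 0.0103 y 0.0010  Fx -5.89 Fy -0.93
1.1119223396084084 0.03963298672480302
rest tcp x 0.0102 y 0.0010  Fx -6.33 Fy -0.20
0.1527480592585177 0.03963784650629887
```

Position is now fixed while the force rises, so the nose is on the anvil. The total is 6.1 N, of which about 2 N is drag. One more small step.

Request:
send_rows(plan=[{"delta_pos": [-0.008, 0, -0.002], "turn": [0, 0, 0]}, {"delta_pos": [-0.015, 0, -0.004], "turn": [0, 0, 0]}, {"delta_pos": [-0.015, 0, -0.004], "turn": [0, 0, 0]}, {"delta_pos": [-0.015, 0, -0.004], "turn": [0, 0, 0]}])

```text
time: 22.6
eef_pos: [0.5777, -0.2107, 0.0396]
orientation: [-0.001, -0.042, 0.999, 0.001]
force: [-7.7, -1.0, 1.0]
opening: 0.24
```

Run:
```python
from h import *
from bench import r
for i in range(4):
    r.capture("top");s=r.sense();rs(s);print(s["force"][2],s["eef_pos"][2])
```

```text
rest tcp x 0.0103 y 0.0010  Fx -5.98 Fy -0.76
0.7776653203471018 0.03962255967214794
rest tcp x 0.0103 y 0.0010  Fx -6.53 Fy -0.72
1.9606443391074506 0.03965036869478471
rest tcp x 0.0103 y 0.0010  Fx -7.09 Fy -1.17
0.9687376687926048 0.03965727167664433
rest tcp x 0.0103 y 0.0010  Fx -6.67 Fy -0.82
0.09869434890810946 0.03964411463954169
```

Request:
send_rows(plan=[{"delta_pos": [0.015, 0, 0.004], "turn": [0, 0, 0]}, {"delta_pos": [0.03, 0, 0.008], "turn": [0, 0, 0]}, {"delta_pos": [0.03, 0, 0.008], "turn": [0, 0, 0]}])

```text
time: 23.1
eef_pos: [0.5777, -0.2107, 0.0397]
orientation: [-0.0, -0.042, 0.999, 0.001]
force: [-5.2, -0.6, -0.2]
opening: 0.247
```

Run:
```python
from h import *
from bench import r
for i in range(2):
    r.capture("top");s=r.sense();rs(s);print(s["force"][2],s["eef_pos"])
```

```text
rest tcp x 0.0103 y 0.0009  Fx -4.78 Fy -0.78
0.13432771123176865 [ 0.57764678 -0.21072061  0.03963774]
rest tcp x 0.0102 y 0.0010  Fx -4.78 Fy 0.48
0.5398432691592958 [ 0.57763359 -0.21069269  0.03962787]
```

Still home and partly unloaded. Opening now.

Request:
send_rows(plan=[{"delta_pos": [0.02, 0, 0], "turn": [0, 0, 0]}, {"delta_pos": [0.02, 0, 0], "turn": [0, 0, 0]}, {"delta_pos": [0.02, 0, 0], "turn": [0, 0, 0]}, {"delta_pos": [0.02, 0, 0], "turn": [0, 0, 0]}, {"delta_pos": [0.02, 0, 0], "turn": [0, 0, 0]}], gripper=-0.1)

```text
time: 23.7
eef_pos: [0.5777, -0.2108, 0.04]
orientation: [0.001, -0.042, 0.999, 0.001]
force: [0.6, -0.4, -0.1]
opening: 0.447
```

Request:
send_rows(plan=[{"delta_pos": [0, 0, -0.3], "turn": [0, 0, 0]}, {"delta_pos": [0, 0, -0.8], "turn": [0, 0, 0]}, {"delta_pos": [0, 0, -1.4], "turn": [0, 0, 0]}, {"delta_pos": [0.5, 0, -2.0], "turn": [0, 0, 0]}, {"delta_pos": [1.2, 0, -2.5], "turn": [0, 0, 0]}, {"delta_pos": [1.9, 0, -2.5], "turn": [0, 0, 0]}, {"delta_pos": [2.0, 0, -2.5], "turn": [0, 0, 0]}])

```text
time: 24.4
eef_pos: [0.4955, -0.2177, 0.1414]
orientation: [0.0, -0.041, 0.999, 0.0]
force: [0.2, 0.6, -1.1]
opening: 0.449
```

Run:
```python
from h import *
from bench import r
s=r.sense();st(s)
C={n:r.capture(n) for n in("top","side","wrist")}
for n in C: np.savez(f"{n}20.npz",**C[n])
f=lambda a:cv2.resize(a[:,:,::-1],(400,400),interpolation=cv2.INTER_CUBIC)
cv2.imwrite("pics/m20.png",np.hstack([f(C["top"]["pixels"][150:210,430:490]),f(C["side"]["pixels"][235:345,420:530])]))
cv2.imwrite("pics/w20.png",C["wrist"]["pixels"][:,:,::-1]);cv2.imwrite("pics/t20.png",C["top"]["pixels"][:,:,::-1])
```

```text
t 24.4 pos [ 0.4955 -0.2177  0.1414] jaw yaw 94.71 z [ 0.     0.001 -1.   ] F [ 0.23  0.57 -1.07] T [-0.01 -0.05  0.02] op 0.449 q6 -0.61
```

View pics/m20.png

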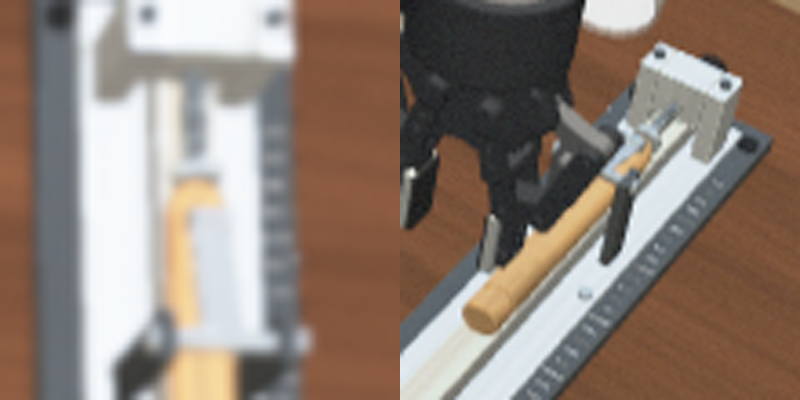

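View pics/w20.png

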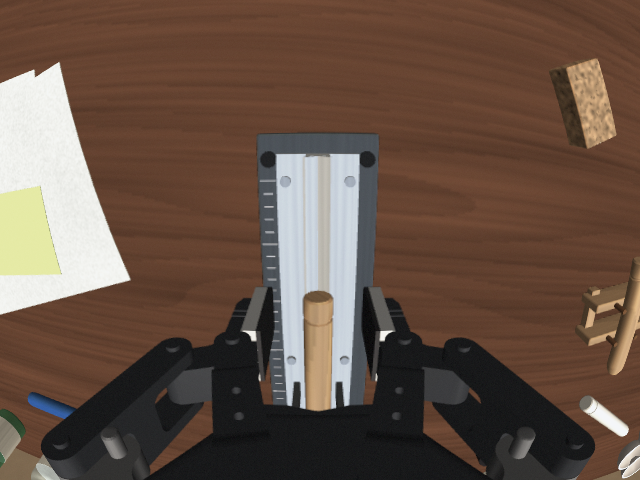

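View pics/t20.png

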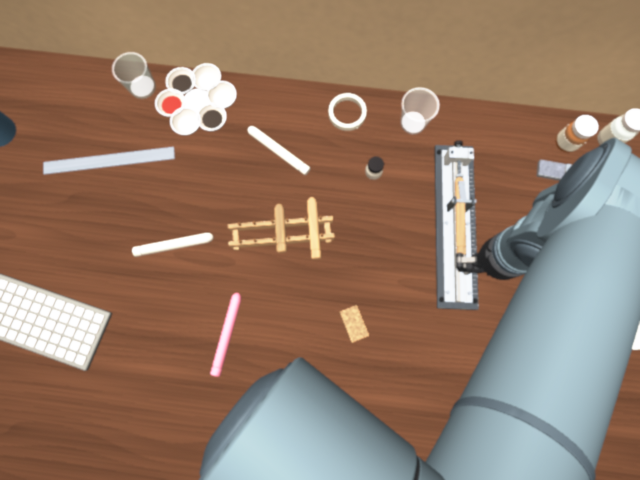

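The top crop shows the nose (200,175) seated on the anvil with no gap. The handle lies in the groove under the finger, and the other handles (280,228), (314,228) and the jar (375,167) are where they were. I'm handing in.

```bash
python3 -c "
from bench import r
print(r.finish_job(), r.sense()['time'])"
```

```text
the job is handed in; nothing more can be done
the job is handed in; nothing more can be done
```

The long handle now lies in the V-groove under the hold-down finger, let go, with its nose against the anvil of the end stop. I handed the job in at about 24.5 s of the 69 s; no verdict was reported.

- **What I did:** I picked the long handle off the rack near its tail and laid it in the groove with its nose short of the cheeks. I then slid it under the finger to the stop, opened the gripper and withdrew.
- **What went wrong:** I first pushed the tail with shut fingers, and this jammed at about 12 N, roughly 10 mm before the anvil. The arm was also bearing down with about 10 N, which added drag. The pictures showed the nose clear of the stop, so only the finger and groove took that load. I backed off, gripped the handle again and slid it with the downward force held near zero.
- **Pressing force:** At the end the total was about 6.8 N, with roughly 2 N of drag measured just before contact. That leaves an estimated 4 to 5 N on the stop, which I could not measure directly. The position stopped changing while the force rose.
- **Last checks:** After release the pictures show no gap between nose and anvil, and the handle in line in the groove. The other two handles and the jar look unmoved. I judged that by eye in the top view and did not measure it. I could not read the remaining contact force after letting go.

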